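Set and load the parts dryer

ROBOT

A 6-joint arm with a two-finger parallel gripper is mounted at the origin on the work surface; the furniture and walls round the work are solid. World frame = base frame: x ahead of the robot, y to its left, z up, the work surface at z = 0. Lengths are in mm, angles in rad, forces in N, time in s.
With the tool pointing down it reaches from about 400 to 925 mm from the base axis. Payload 12.5 kg.
Tool frame: the origin (TCP) lies at the very end of the fingers, on their centre line; the grasp point (between the pads) lies 19 mm behind it; z points along the fingers, y is the line along which they close (so a half turn about z gives the same grasp; the last joint's range is limited). The gripper opens to 95 mm and grips with 3 to 60 N. Pads are 20 mm wide; open, the fingers measure 119 mm over their backs; the gripper's body (75 mm by 180 mm) begins 59 mm behind the grasp point.
Start: joints at [-1.412, 0.491, 1.559, -0, 1.092, -0.106], TCP at [163.595, -603.227, 214.661] pointing down, gripper open.
Joint ranges: [-3.1, 3.1], [-0.84, 2.19], [0.05, 2.79], [-1.13, 4.28], [0.06, 2.93], [-2.69, 2.69]. Speed limits (rad/s): [2.22, 2.22, 2.79, 3.14, 3.14, 3.14].

INTERFACE

Orientations are given as [roll, pitch, yaw] about the fixed x, y, z axes, in that order (R = Rz(yaw) Ry(pitch) Rx(roll)).
In Python, from cell import state, imaging, env, spot_in, mark_of gives the robot as it stands. The module is installed in compiled form; this text tells all that it offers.
- The arm moves only by the tool step_arm, never from a script. Its argument "increments" is a list of rows, each an object with "slide": the shift along the tool's x, y, z in m, a list of three; "roll": the turn about the tool's z in rad. A call has 1 to 5 rows; each row is the pose to reach, as a shift and turn from the pose commanded when the call began, along the tool's axes at that moment; what a row does not reach only later rows make up. A row lasts 1/8 s, in which the tool goes at most 62.5 mm and 10.7 degrees, less where a joint would pass 70% of its speed; a pose out of reach is approached as far as the arm can. A call with a gripper value outside its range is refused whole. "fingers" is the opening, from 0 (shut) to 1 (fully open), set as the call begins (left out, the last holds). The fingers move at their own pace and stop on an object; the grip force is fixed at half the most. Time passes only in rows, so rows that repeat a pose let the fingers close. It gives the time, the measured TCP pose, the force, the opening and the grip force at its end, in the units of the state.
- state(): the state, without advancing time (a new reading comes with each control period).
- imaging.read_camera(name): name is "scene" or "top"; returns a dict with "color" (384x512x3 uint8, red, green, blue), "z_map" (384x512 float32, mm along the optical axis (not along the pixel's ray), 0 where there is no reading), "intrinsics" (3x3 intrinsics, pixels), "camera_from_world" (4x4, takes a point from world to camera coordinates). Camera axes: x right, y up, looking along -z (the intrinsics and any distortion apply to the point x, -y, -z); pixel columns grow to the right and rows downward; lengths in mm; the calibration is good to about 2 mm. A picture is of the moment at which its call begins.
- env.job_done(): hands the job in; it is judged then, once.
Trained networks look in the newest picture that a camera, given by its name, has taken for a name from the list of things; names that differ only in an ending like _2 or _b are one class to them, and where a whole thing is asked for, a point or a joint stands for the part that bears it (a point fixed in the world has none). Each returns a list of dicts, best first, with "confidence" (0 to 1); they miss things now and then, are a little off and sometimes report something else, mostly with a low value. They report only what shows in the picture. A call takes as long as a camera call. They do not tell look-alikes from the thing itself.
- spot_in(camera, target): "bbox" ([left, top, right, bottom] in pixels, round what is visible of it).
- mark_of(camera, target): "uv" ([column, row] in pixels: a listed point, or the origin of a listed thing).
The state is a dict: "t": time; "joints": joint angles; "qvel": joint speeds; "tau": joint torques, N m; "eef_pos": TCP position; "tcp_rot": TCP orientation; "ft_force": force on the tool from outside, world axes, zero at the start; "moment": the same for the moment, N m; "opening": opening from 0.0 (shut) to 1.0 (fully open); "grip_force": force on a finger pad.
Only numpy, scipy, OpenCV 4.12 (cv2) and the standard library are available. Lean on these libraries where they do the work, as an engineer would, in place of code of your own. Each camera call takes 0.05 s, during which the arm holds its last target. There are 200 camera calls.

TASK

Set up the parts dryer. First flip the clear guard of the control box right over until it stays open on its stop, turn the dial under it until its pointer lines up with the small tab of the setting ring (do not shift the ring), and shut the guard again. Then swing both lid flaps of the dryer bin fully open and stand every piston that is on the bench upright on the bin's floor, leaving the flaps open.

Things in the scene. Friction and masses are not known exactly. Their poses are not given: they have to be found in the camera images.
- control: control box fixed to the bench, 110 mm (its x) by 116 mm (its y) and 40 mm high, grey, with a dial on its top under a flip-up guard. Origin: centre of its underside; x points away from the robot, y to the left (turned a little from start to start). A 4 mm hinge wall stands on its right (-y) edge and two 8 mm square rest posts at x = +-47, y = 36 mm, all reaching 91 mm above the bench; its deck is 40 mm high.
- guard (a joint): angle of the clear guard plate (104 mm by 96 mm, 5 mm thick, 0.12 kg), rad. 0: shut, lying level over the dial; grows as its free left edge swings up and over to the right; its stop is at 1.8, past upright. It turns freely: let go past upright it stays on the stop, let go before upright it falls shut. Its hinge line runs along the box's x axis at y = -54.5, z = 94 mm in the box's frame.
- guard_handle (a point): middle of the guard's handle, a steel bar 10 mm in diameter along the box's x axis, 58 mm free between its two arms, in the plane of the guard 142 mm from the hinge line and 44 mm beyond the guard's free edge (so the bar is at y = +87.5, z = 94 mm in the box's frame when shut). The bar is round and can turn between finger pads while the guard swings.
- dial (a joint): angle of the dial, rad, 0 to 3; grows clockwise seen from above. At 0 its pointer points along the box's -x (towards the robot). It turns lightly (0.03 N m) and stays where it is left.
- dial_grip (a point): point on the dial's upright axis at half the height of its grip, a bar 46 mm long, 14 mm thick, 34 mm high (from 50.5 to 82.5 mm above the bench) on a 48 mm disc. The grip lies along the pointer: pinch it across its 14 mm. The axis is at x = 0, y = 6 mm in the box's frame. The x axis of this point lies along the grip, pointing away from the pointer.
- dial_pointer (a point): outer tip of the dial's white pointer, 40 mm from the dial's axis.
- set_mark (a point): where the pointer's tip must come: on a 40 mm circle about the dial's axis, at the inner end of the small dark tab (10 by 6 mm, 7 mm high) of the setting ring round the dial. The ring is stiff and is not to be moved. It lies clockwise of the pointer at the start, 0.6 to 1.5 rad away.
- bin: dryer bin fixed to the bench, an open aluminium box 228 mm (its x) by 160 mm (its y) and 64 mm high with 4 mm walls and a 4 mm floor, closed by two lid flaps. Origin: centre of its underside; x points away from the robot, y to the left (turned a little from start to start).
- flap_left (a joint): angle of the left lid flap (226 by 79 mm, 4 mm thick, 0.09 kg), rad. 0: shut, level; grows as it swings up and outward to the left; stop at 2.0. Stiff hinge: it stays where it is left. Fully open means on or near its stop. Hinge line along the bin's x axis at y = +79.5, z = 67 mm in the bin's frame.
- flap_left_handle (a point): middle of the left flap's handle, a steel bar 10 mm in diameter along the bin's x axis with 58 mm free between its two posts, 32 mm above the flap, 64 mm from its hinge line; at x = -45, y = +15.5, z = 99 mm in the bin's frame when shut. The bar is round and can turn between finger pads. A fixed dark cylinder, 60 mm across and 150 mm high, stands on the bench at about x = 0.47, y = 0.37 m, to the left of the bin: keep the hand off it.
- flap_right (a joint): angle of the right lid flap, the mirror image: 0 shut, 2.0 open outward to the right; hinge line at y = -79.5, z = 67 mm in the bin's frame.
- flap_right_handle (a point): middle of the right flap's handle bar, like the left one; at x = +30, y = -15.5, z = 99 mm in the bin's frame when shut.
- piston_1_mid (a point): aluminium engine piston, a plain cylinder 58 mm in diameter and 52 mm tall, about 0.16 kg, standing upright on its skirt on the bench. The point is its centre, 26 mm above its underside; z runs up its axis. Behind the pistons (beyond x = 0.43 m, y below -0.10 m) stands a fixed steel toolbox 150 mm high: keep the hand off it. None when this piston is absent in this run
- piston_2_mid (a point): aluminium engine piston, a plain cylinder 58 mm in diameter and 52 mm tall, about 0.16 kg, standing upright on its skirt on the bench. The point is its centre, 26 mm above its underside; z runs up its axis. Behind the pistons (beyond x = 0.43 m, y below -0.10 m) stands a fixed steel toolbox 150 mm high: keep the hand off it. None when this piston is absent in this run
- piston_3_mid (a point): aluminium engine piston, a plain cylinder 58 mm in diameter and 52 mm tall, about 0.16 kg, standing upright on its skirt on the bench. The point is its centre, 26 mm above its underside; z runs up its axis. Behind the pistons (beyond x = 0.43 m, y below -0.10 m) stands a fixed steel toolbox 150 mm high: keep the hand off it. None when this piston is absent in this run
- piston_1: the same piston; origin at the centre of its underside
- piston_2: the same piston; origin at the centre of its underside
- piston_3: the same piston; origin at the centre of its underside
Not all that is in view belongs to the job. What is shaped like the piston_1 but blue is not meant.

How it is judged (in metres and radians):
On the way, in this order (a step that is already met when the one before it is completed fails the run):
1. the guard is flipped over past upright and open on its stop (value of joint guard above 1.6 rad), for 0.2 s.
2. with the guard open, the dial's pointer lines up with the ring's tab (value of joint guard above 1.6 rad and horizontal distance between dial_pointer and set_mark below 0.008 m), for 0.3 s.
3. the guard is shut again, the pointer still lined up (value of joint guard below 0.08 rad and horizontal distance between dial_pointer and set_mark below 0.008 m), for 0.2 s.
4. both flaps of the bin are swung fully open (value of joint each of flap_left, flap_right above 1.65 rad), for 0.2 s.
At the end, for the whole second after the job is handed in: The pointer's tip is within 8 mm of the set mark, the guard is shut (below 0.08 rad), both flaps are open (beyond 1.65 rad), and every piston present stands on the bin's floor inside its walls, upright within 0.2 rad (its centre less than 40 mm above the bin's underside), released and at rest (all of step 3 and all of step 4 and x of piston_1_mid in the frame of bin between -0.11 and 0.11 m and y of piston_1_mid in the frame of bin between -0.076 and 0.076 m and z of each of piston_1_mid, piston_2_mid, piston_3_mid in the frame of bin below 0.04 m and angle between each of piston_1_mid, piston_2_mid, piston_3_mid's own z axis and vertical below 0.2 rad and linear speed of each of piston_1, piston_2, piston_3 below 0.03 m/s and x of piston_2_mid in the frame of bin between -0.11 and 0.11 m and y of piston_2_mid in the frame of bin between -0.076 and 0.076 m and x of piston_3_mid in the frame of bin between -0.11 and 0.11 m and y of piston_3_mid in the frame of bin between -0.076 and 0.076 m); the robot touches nothing.
It fails at once if the setting ring is shifted (distance of set_mark from where it was at the start of the episode above 0.005 m).
Of piston_1, piston_2, piston_3 only 2 to 3 are there at a start; the rules pass over those that are not, and their reading is None.
At some moment in a run one of piston_1, piston_2, piston_3 may be knocked a few centimetres aside while the robot is not near it.
It also fails if it takes over 210 s, if anything falls off the work surface, if the arm or the gripper's body presses on something with over 40 N, if the wrist force passes 120 N, or if a joint passes its speed limit or range.

## Working session

There is one attempt and no reset: what is moved stays moved. The work goes in short steps, Python scripts to look and compute and a tool call to move; the robot and the scene stay as the last step left them, time stands still between calls to the robot, and variables do not carry over. Pictures are saved under pics/ and viewed, at most 14 in all, crops included, and the job is handed in when it is done.

Besides the shell and the picture viewer there is one more tool, called after "Request:" as name(argument=value, ...), one argument or row to a line, values as JSON. step_arm: Moves the arm, as the interface text tells. Its arguments: {"type":"object","properties":{"increments":{"type":"array"},"fingers":{"type":"number"}},"required":["increments"]}

```bash
mkdir -p pics; cat > h.py <<'E'
import numpy as np, cv2
from cell import state, imaging, env, spot_in, mark_of
def cam(n):
    return imaging.read_camera(n)
def ray(c,uv):
    K=np.array(c["intrinsics"]);T=np.array(c["camera_from_world"]);Ti=np.linalg.inv(T)
    d=np.linalg.inv(K)@[uv[0],uv[1],1]; d=np.array([d[0],-d[1],-d[2]])
    return Ti[:3,3],Ti[:3,:3]@d
def at_z(c,uv,z):
    o,d=ray(c,uv); return o+d*(z-o[2])/d[2]
def at_depth(c,uv):
    o,d=ray(c,uv); u,v=int(round(uv[0])),int(round(uv[1]))
    return o+d*float(c["z_map"][v,u])
def cloud(c):
    K=np.array(c["intrinsics"]);Ti=np.linalg.inv(np.array(c["camera_from_world"]))
    v,u=np.mgrid[:384,:512]; d=np.linalg.inv(K)@np.stack([u.ravel(),v.ravel(),np.ones(u.size)])
    d=d*c["z_map"].ravel(); d[1]*=-1; d[2]*=-1
    return (Ti[:3,:3]@d+Ti[:3,3:]).T.reshape(384,512,3)
def proj(c,p):
    K=np.array(c["intrinsics"]);T=np.array(c["camera_from_world"]); q=T[:3,:3]@p+T[:3,3]
    q=K@[q[0],-q[1],-q[2]]; return q[:2]/q[2]
def save(c,n,crop=None,s=1):
    im=c["color"][:,:,::-1]
    if crop: im=im[crop[1]:crop[3],crop[0]:crop[2]]
    cv2.imwrite("pics/"+n+".png",cv2.resize(im,None,fx=s,fy=s,interpolation=cv2.INTER_CUBIC))
E
python3 - <<'E'
from h import *
np.set_printoptions(precision=1,suppress=True)
print(state())
ims=[]
for n in ["top","scene"]:
    c=cam(n); save(c,n+"0",s=1.5); print(n,np.linalg.inv(c["camera_from_world"])[:3])
    for t in ["control","guard_handle","dial_grip","dial_pointer","set_mark","bin","flap_left_handle","flap_right_handle","piston_1_mid"]:
        for r in mark_of(n,t)[:5]:
            print(t,np.array(r["uv"]),round(r["confidence"],2),at_depth(c,r["uv"]))
E
```

```text
{'t': 0.0, 'joints': array([-1.4,  0.5,  1.6, -0. ,  1.1, -0.1]), 'qvel': array([-0.,  0.,  0.,  0.,  0., -0.]), 'tau': array([  0. , -61.3, -25.8,   0.1,   0. ,  -0. ]), 'eef_pos': array([ 163.5, -603. ,  214. ]), 'tcp_rot': array([-3.1, -0. ,  0.3]), 'ft_force': array([ 0. , -0.4,  0.4]), 'moment': array([-0.,  0.,  0.]), 'grip_force': 0.0, 'opening': 1.000986457396434}
top [[  -0.     1.    -0.1  307.4]
 [  -1.    -0.    -0.   -74.9]
 [  -0.     0.1    1.  1391.2]]
control [242.  185.9] 0.7 [424.8 -19.8  98.6]
guard_handle [212.5 180.8] 0.75 [439.8  64.  100.5]
dial_grip [242.4 183.3] 0.73 [432.4 -20.9  96.6]
set_mark [242.7 183.7] 0.56 [431.2 -21.7  97.3]
set_mark [229.4 185.3] 0.39 [427.   16.2  96.4]
bin [175.5 181.6] 0.74 [441.  174.6  72.3]
flap_left_handle [160.9 193.1] 0.6 [405.1 209.2 106.7]
flap_right_handle [172.9 168.5] 0.93 [475.5 176.7 102.2]
piston_1_mid [350.8 208.9] 0.76 [ 359.5 -338.    46.2]
piston_1_mid [382.  233.2] 0.57 [ 298.  -243.2  750.3]
scene [[  -0.6    0.5   -0.6 -391.2]
 [  -0.8   -0.4    0.5  591.2]
 [   0.     0.8    0.6  876.6]]
control [242.8 198.2] 0.87 [410.4 -12.   42.8]
guard_handle [217.1 191.6] 0.62 [431.8  67.4  97.1]
dial_grip [238.5 187.3] 0.56 [411.2   2.6  93.4]
dial_pointer [244.3 199.9] 0.62 [403.7 -12.6  39.9]
set_mark [229.4 198.4] 0.51 [439.8  18.7  39.6]
bin [180.3 230.5] 0.92 [389.6 225.   64.9]
flap_left_handle [177.2 212.2] 0.79 [459.4 192.8  67.1]
flap_right_handle [176.7 200.3] 0.89 [468.  184.4 102.5]
flap_right_handle [180.6 231. ] 0.68 [384.3 226.9  68.1]
piston_1_mid [358.7 170.1] 0.76 [ 273.6 -408.6   44.7]
piston_1_mid [324.7 168.5] 0.46 [156.5 -82.5 265.5]
piston_1_mid [174.4 198. ] 0.31 [482.9 183.4 101.1]
```

View pics/top0.png

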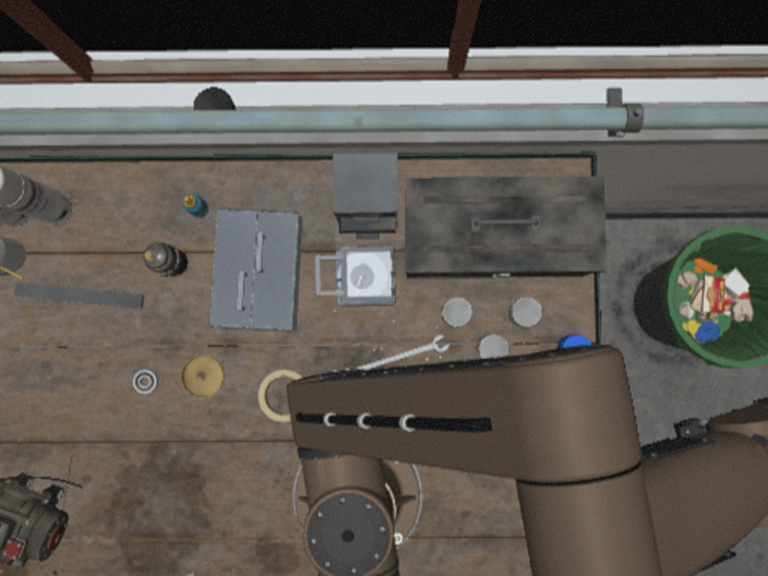

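View pics/scene0.png

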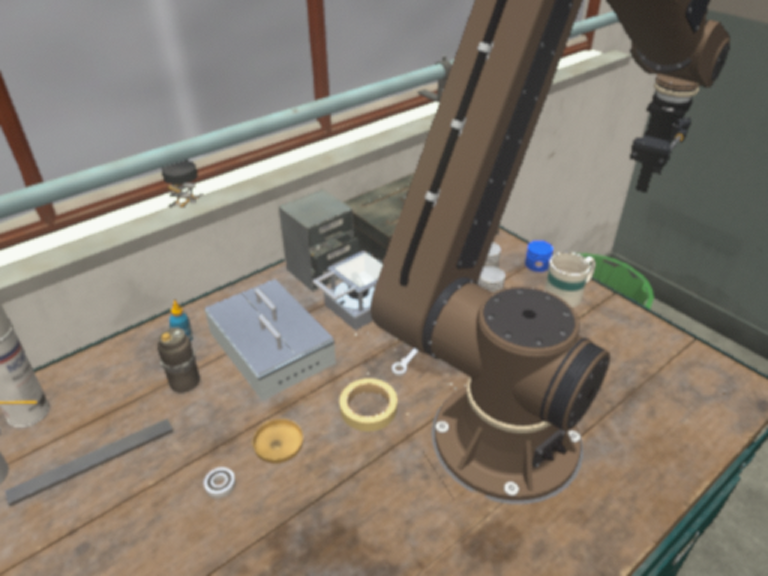

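The top picture shows the bin near (255,268), the control box near (364,276), three pistons at (457,312), (525,312) and (493,346), and a blue look-alike at (575,345). The scene view shows the handles, and a cabinet close behind the control box. Next I fit the box poses from depth.

```bash
python3 - <<'E'
from h import *
np.set_printoptions(precision=1,suppress=True)
c=cam("top"); P=cloud(c); s=cam("scene"); S=cloud(s)
def rect(P,lo,hi,zl,zh):
    m=(P[...,0]>lo[0])&(P[...,0]<hi[0])&(P[...,1]>lo[1])&(P[...,1]<hi[1])&(P[...,2]>zl)&(P[...,2]<zh)
    q=P[m]; 
    return len(q),q.mean(0) if len(q) else 0,cv2.minAreaRect(q[:,:2].astype(np.float32)) if len(q)>4 else 0
print("bin",rect(P,(300,90),(570,320),50,85))
print("hR",rect(P,(300,90),(570,320),92,115))
for lo,hi in [((300,195),(450,300)),((450,90),(570,195))]: print("h",rect(P,lo,hi,92,115),rect(S,lo,hi,92,115))
print("ctl",rect(P,(330,-90),(490,45),80,110)); print("deck S",rect(S,(330,-90),(490,45),34,45))
print("handle",rect(P,(330,45),(500,100),80,110),rect(S,(330,45),(500,100),80,110))
m=(P[...,0]>480)&(P[...,0]<700)&(P[...,1]>-100)&(P[...,1]<60)&(P[...,2]>100)
q=P[m]; print("cab",q.min(0),q.max(0),np.percentile(q,[5,50,95],axis=0))
m=(P[...,0]>380)&(P[...,0]<700)&(P[...,1]<-100)&(P[...,1]>-400)&(P[...,2]>100)&(P[...,2]<200); q=P[m];print("tbx",np.percentile(q,[1,50,99],axis=0))
# gripper body, scene
e=state()["eef_pos"]; m=(np.abs(S-e)[...,:2].max(-1)<150)
for z in range(200,520,20):
    k=m&(S[...,2]>z)&(S[...,2]<z+20); 
    if k.sum()>5: print(z,k.sum(),cv2.minAreaRect(S[k][:,:2].astype(np.float32)))
for t in ["piston_1_mid"]:
  for n,cc in(("top",c),("scene",s)):
    for r in spot_in(n,"piston_1"): 
        b=np.array(r["bbox"]);print(n,b,r["confidence"])
# pistons: top surface z 45..60
m=((P[...,2]>44)&(P[...,2]<60)&(P[...,0]>200)&(P[...,1]<-100)).astype(np.uint8)
k,l,st,ce=cv2.connectedComponentsWithStats(m)
for i in range(1,k):
    if st[i,4]>60: print(ce[i],st[i,4],P[l==i].mean(0),c["color"][l==i].mean(0),cv2.minEnclosingCircle(P[l==i][:,:2].astype(np.float32)))
save(s,"sc1",(190,150,290,220),7); save(c,"tc1",(200,155,275,210),8); save(s,"sg1",(400,0,512,140),4)
E
```

```text
bin (4212, array([447.9, 193.3,  69.1]), ((449.81353759765625, 218.88339233398438), (210.4720916748047, 235.46229553222656), 87.39157104492188))
hR (183, array([439.4, 195.5, 103.1]), ((441.59112548828125, 195.8553009033203), (33.1638069152832, 151.20079040527344), 65.7769775390625))
h (95, array([403.9, 212.3, 103.2]), ((404.44873046875, 212.55438232421875), (10.843013763427734, 71.02172088623047), 88.31527709960938)) (73, array([398.4, 216.6, 100.7]), ((401.1842041015625, 215.34182739257812), (9.983621597290039, 72.96239471435547), 86.11052703857422))
h (78, array([481.8, 177.2, 103.1]), ((482.86529541015625, 177.7322998046875), (9.699057579040527, 64.42582702636719), 86.61808776855469)) (51, array([479.4, 181.5, 100.4]), ((481.1764831542969, 181.4060821533203), (9.316266059875488, 61.24765396118164), 89.85433197021484))
ctl (1341, array([433.6, -25. ,  97.4]), ((434.9931335449219, -16.87133026123047), (119.78329467773438, 107.15727233886719), 89.64146423339844))
deck S (294, array([422.2,  12.6,  39.4]), ((431.6608581542969, -4.9479217529296875), (110.35798645019531, 92.6094207763
[... 2240 characters left out ...]
 [339.9 195.4 358.7 220.4] 0.85
top [140.4 138.9 200.9 220.3] 0.74
top [294.5 197.9 316.  217.7] 0.65
top [317.  222.4 340.7 238.6] 0.62
scene [348.1 159.2 366.2 180.6] 0.88
scene [319.8 177.2 335.9 197.8] 0.78
[304.3 207.8] 305 [ 363.4 -200.6   52.2] [146.4 147.9 148. ] ((363.6299133300781, -201.08822631835938), 28.90789222717285)
[350.7 207.8] 309 [ 362.5 -336.6   52.1] [145.9 147.6 147.7] ((363.0755310058594, -337.4927978515625), 29.45770263671875)
[328.6 231.1] 255 [ 294.8 -270.6   52.3] [144.8 146.6 146.8] ((290.4048767089844, -271.6032409667969), 29.019372940063477)
[383.5 227.4] 113 [ 304.5 -431.3   52.1] [ 54.2  98.3 188.4] ((298.428955078125, -432.6063232421875), 26.407197952270508)
```

View crops.

View pics/sc1.png

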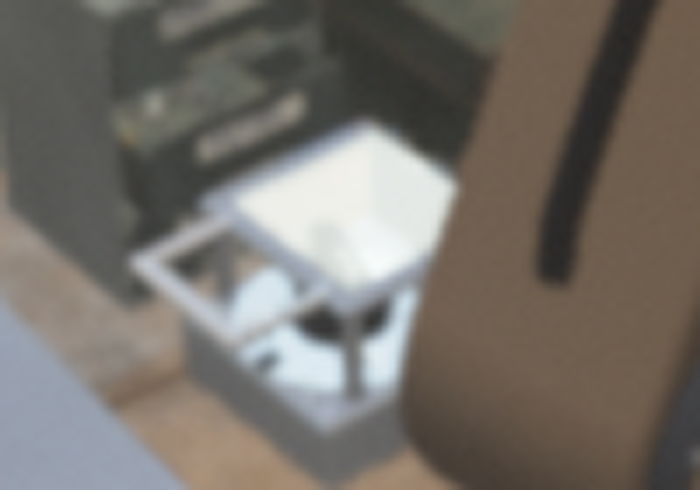

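View pics/tc1.png

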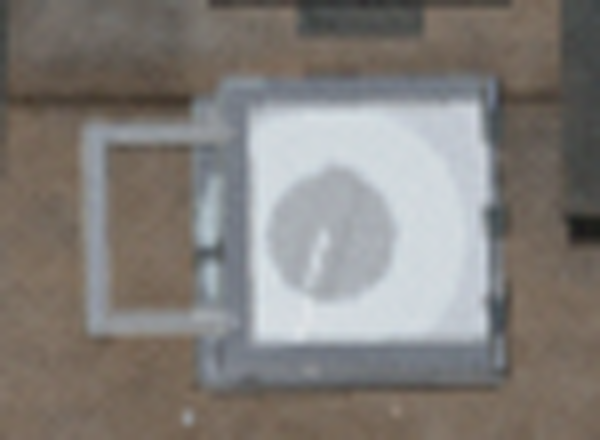

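The scene crop shows the dark tab on the +y side of the dial at about pixel (228,201). The top crop shows the pointer towards the robot and a little to the left. I set out for the guard handle.

```bash
cat >> h.py <<'E'
def go(*tg,frm=None):
    """print slides (m, tool axes) for a list of (x,y,z,yaw) targets, all from the present pose"""
    s=state(); p=np.array(s["eef_pos"]); w=float(s["tcp_rot"][2])
    if frm is not None: p=np.array(frm[:3],float); w=frm[3]
    print("t",round(float(s["t"]),2),"pos",np.round(p,1),"rot",np.round(s["tcp_rot"],3),"F",np.round(s["ft_force"],1),"open",round(float(s["opening"]),3))
    for x,y,z,yw in tg:
        d=np.array([x,y,z])-p; c,sn=np.cos(w),np.sin(w)
        r=(w-yw+np.pi)%(2*np.pi)-np.pi
        print([round(v/1000,4) for v in (c*d[0]+sn*d[1], sn*d[0]-c*d[1], -d[2])],"roll",round(r,3),"dist",round(float(np.linalg.norm(d))))
E
python3 - <<'E'
from h import *
print(state()["joints"])
go((400,-330,260,.02),(430,70,260,.02))
go((430,70,260,.02),frm=(400,-330,260,.02))
c=cam("top");P=cloud(c)
q=P[(P[...,0]>495)&(P[...,0]<660)&(P[...,1]>-80)&(P[...,1]<40)]
for z in range(0,400,40):
    k=q[(q[:,2]>z)&(q[:,2]<z+40)]
    if len(k)>5: print(z,len(k),np.percentile(k[:,0],[2,50]),k[:,1].min(),k[:,1].max())
E
```

```text
[-1.41160513e+00  4.90882445e-01  1.55887761e+00 -4.17887673e-05
  1.09171079e+00 -1.05600594e-01]
t 1.2 pos [ 163.6 -603.2  214.7] rot [3.141 0.    0.265] F [-0.8  0.4  0.2] open 1.0
[np.float64(0.2997), np.float64(-0.2018), np.float64(-0.0453)] roll 0.245 dist 364
[np.float64(0.4333), np.float64(-0.58), np.float64(-0.0453)] roll 0.245 dist 725
t 1.2 pos [ 400. -330.  260.] rot [3.141 0.    0.265] F [-0.8  0.4  0.2] open 1.0
[np.float64(0.038), np.float64(-0.3993), np.float64(-0.0)] roll 0.0 dist 401
0 154 [500.3295796  510.62244729] -77.37602616387574 39.50719239525391
40 298 [505.12068243 531.40050328] -77.5017602861439 31.002607618722166
80 105 [510.87160786 516.47829498] -77.2896039647532 30.927446217980005
120 152 [527.51681599 537.41153103] -77.3942865187486 31.71125487645911
160 1736 [538.87538747 594.02084961] -78.07298957521215 39.53500314487573
200 208 [652.08090937 654.31600155] -78.07508339562168 39.90822579743016
360 787 [627.59781764 639.77368569] -77.95523866862221 39.966792362655355
```

Request:
step_arm(
  increments=[
    {"slide": [0.15,-0.1,-0.023],"roll": 0.245},
    {"slide": [0.15,-0.1,-0.023],"roll": 0.245},
    {"slide": [0.15,-0.1,-0.023],"roll": 0.245},
    {"slide": [0.15,-0.1,-0.023],"roll": 0.245},
    {"slide": [0.15,-0.1,-0.023],"roll": 0.245},
  ],
  fingers=0.4,
)

```text
t: 1.88
eef_pos: [282.2, -467.8, 237.8]
tcp_rot: [3.141, -0.0, 0.02]
ft_force: [0.2, -1.0, 0.7]
opening: 0.528
grip_force: 0.0
```

Request:
step_arm(
  increments=[
    {"slide": [0.122,-0.215,-0.022],"roll": 0},
    {"slide": [0.122,-0.215,-0.022],"roll": 0},
    {"slide": [0.122,-0.215,-0.022],"roll": 0},
    {"slide": [0.122,-0.215,-0.022],"roll": 0},
    {"slide": [0.122,-0.215,-0.022],"roll": 0},
  ],
)

```text
t: 2.5
eef_pos: [401.0, -248.4, 259.9]
tcp_rot: [3.141, -0.0, 0.023]
ft_force: [-0.2, -0.9, -0.4]
opening: 0.402
grip_force: 0.0
```

Request:
step_arm(
  increments=[
    {"slide": [0.035,-0.25,0],"roll": 0},
    {"slide": [0.035,-0.25,0],"roll": 0},
    {"slide": [0.035,-0.25,0],"roll": 0},
    {"slide": [0.035,-0.25,0],"roll": 0},
    {"slide": [0.035,-0.25,0],"roll": 0},
  ],
)

```text
t: 3.12
eef_pos: [430.3, 2.2, 259.4]
tcp_rot: [-3.142, 0.0, 0.023]
ft_force: [0.6, -1.8, 0.4]
opening: 0.402
grip_force: 0.0
```

Request:
step_arm(
  increments=[
    {"slide": [0.001,-0.07,0.06],"roll": 0},
    {"slide": [0.001,-0.07,0.06],"roll": 0},
    {"slide": [0.001,-0.07,0.06],"roll": 0},
  ],
)

```text
t: 3.5
eef_pos: [429.6, 69.6, 198.4]
tcp_rot: [3.141, 0.003, 0.02]
ft_force: [-0.6, -0.3, 0.1]
opening: 0.4
grip_force: 0.0
```

Request:
step_arm(
  increments=[
    {"slide": [0.002,0,0.06],"roll": 0},
    {"slide": [0.002,0,0.1],"roll": 0},
    {"slide": [0.002,0,0.123],"roll": 0},
    {"slide": [0.002,0,0.123],"roll": 0},
  ],
)

```text
t: 4.0
eef_pos: [431.9, 68.7, 76.0]
tcp_rot: [3.141, 0.002, 0.018]
ft_force: [0.6, -0.2, -0.6]
opening: 0.398
grip_force: 0.0
```

```bash
python3 - <<'E'
from h import *
go()
s=cam("scene"); save(s,"s2",(180,120,290,220),6)
E
```

```text
t 4.0 pos [431.9  68.7  76. ] rot [3.141e+00 2.000e-03 1.800e-02] F [ 0.6 -0.2 -0.6] open 0.398
```

View pics/s2.png

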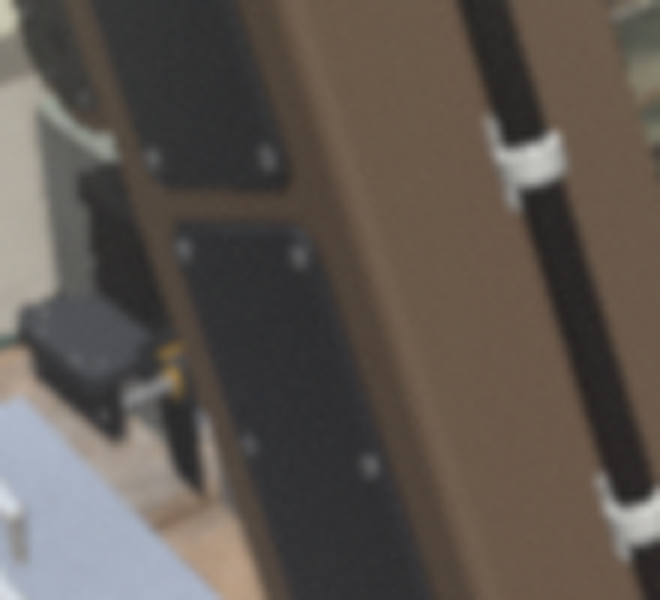

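The arm hides the handle at this spot; only one finger shows, near (185,440). I close on it and judge by opening and force.

Request:
step_arm(
  increments=[
    {"slide": [0,0,0],"roll": 0},
    {"slide": [0,0,0],"roll": 0},
    {"slide": [0,0,0],"roll": 0},
    {"slide": [0,0,0],"roll": 0},
    {"slide": [0,0,0],"roll": 0},
  ],
  fingers=0,
)

```text
t: 4.68
eef_pos: [431.9, 68.9, 77.1]
tcp_rot: [3.139, -0.001, 0.021]
ft_force: [-2.1, -25.1, 5.0]
opening: 0.098
grip_force: 30.0
```

Request:
step_arm(
  increments=[
    {"slide": [0,0.002,0],"roll": 0},
    {"slide": [0,0.002,0],"roll": 0},
  ],
)

```text
t: 4.92
eef_pos: [431.9, 68.7, 77.0]
tcp_rot: [3.142, -0.001, 0.02]
ft_force: [-0.4, -0.6, 6.7]
opening: 0.095
grip_force: 30.0
```

Request:
step_arm(
  increments=[
    {"slide": [0,0.0044,-0.0351],"roll": 0},
    {"slide": [0,0.0174,-0.0681],"roll": 0},
    {"slide": [0,0.0381,-0.0968],"roll": 0},
    {"slide": [0,0.0653,-0.1195],"roll": 0},
    {"slide": [0,0.0972,-0.1348],"roll": 0},
  ],
)

```text
t: 5.55
eef_pos: [433.0, -27.9, 213.4]
tcp_rot: [-3.14, -0.001, 0.021]
ft_force: [1.2, 0.3, -7.4]
opening: 0.099
grip_force: 30.0
```

Request:
step_arm(
  increments=[
    {"slide": [0,0.0207,-0.0051],"roll": 0},
    {"slide": [0,0.0418,-0.0072],"roll": 0},
    {"slide": [0,0.0631,-0.006],"roll": 0},
    {"slide": [0,0.0743,-0.0041],"roll": 0},
    {"slide": [0,0.0743,-0.0041],"roll": 0},
  ],
)

```text
t: 6.18
eef_pos: [434.2, -103.3, 215.7]
tcp_rot: [3.142, 0.002, 0.019]
ft_force: [-6.0, -1.5, 7.2]
opening: 0.096
grip_force: 30.0
```

Request:
step_arm(
  increments=[
    {"slide": [0,0,0],"roll": 0},
    {"slide": [0,0,0],"roll": 0},
    {"slide": [0,0,-0.04],"roll": 0},
    {"slide": [0,0,-0.08],"roll": 0},
    {"slide": [0,0,-0.09],"roll": 0},
  ],
  fingers=0.35,
)

```text
t: 6.8
eef_pos: [435.7, -102.8, 307.5]
tcp_rot: [3.14, -0.003, 0.02]
ft_force: [-1.0, -0.8, -0.2]
opening: 0.346
grip_force: 0.0
```

Request:
step_arm(
  increments=[
    {"slide": [0,-0.28,0],"roll": -0.9},
    {"slide": [0,-0.28,0],"roll": -0.9},
    {"slide": [0,-0.28,0],"roll": -0.9},
    {"slide": [0,-0.28,0],"roll": -0.9},
    {"slide": [0,-0.28,0],"roll": -0.9},
  ],
  fingers=0,
)

```text
t: 7.42
eef_pos: [428.7, 179.8, 304.7]
tcp_rot: [-3.141, 0.001, 0.928]
ft_force: [0.3, -0.1, -0.5]
opening: 0.006
grip_force: 0.0
```

Request:
step_arm(
  increments=[
    {"slide": [0,0,0],"roll": -0.66},
    {"slide": [0,0,0],"roll": -0.66},
    {"slide": [0,0,0],"roll": -0.66},
    {"slide": [0,0,0],"roll": -0.66},
  ],
)

```text
t: 7.92
eef_pos: [429.2, 177.2, 304.6]
tcp_rot: [-3.14, 0.0, 1.585]
ft_force: [-0.1, 1.2, -0.7]
opening: 0.005
grip_force: 0.0
```

```bash
python3 - <<'E'
from h import *
np.set_printoptions(precision=1,suppress=True)
go()
c=cam("top"); s=cam("scene")
for n,cc in(("top",c),("scene",s)):
    for t in ["dial_grip","dial_pointer","set_mark"]:
        for r in mark_of(n,t)[:3]: print(n,t,np.array(r["uv"]),round(r["confidence"],2),at_z(cc,r["uv"],66.5 if t=="dial_grip" else 50.),at_depth(cc,r["uv"]))
save(c,"t3",(205,150,280,215),9)
E
```

```text
t 7.92 pos [429.2 177.2 304.6] rot [-3.1  0.   1.6] F [-0.1  1.2 -0.7] open 0.005
top dial_pointer [235.7 199.5] 0.71 [389.1   1.   50. ] [389.4   1.2  45.3]
top set_mark [227.1 186.4] 0.92 [428.1  26.3  50. ] [428.3  26.5  47. ]
scene dial_grip [237.6 188.2] 0.69 [436.9 -12.7  66.5] [423.3  -2.7  79.8]
scene dial_grip [229.  198.1] 0.36 [415.   37.2  66.5] [440.5  19.7  40.9]
scene dial_pointer [244.1 200.7] 0.52 [391.5  -2.5  50. ] [ 36.9 266.5 424.5]
scene set_mark [229.7 200.5] 0.45 [420.7  31.2  50. ] [433.1  22.6  37.4]
```

View pics/t3.png

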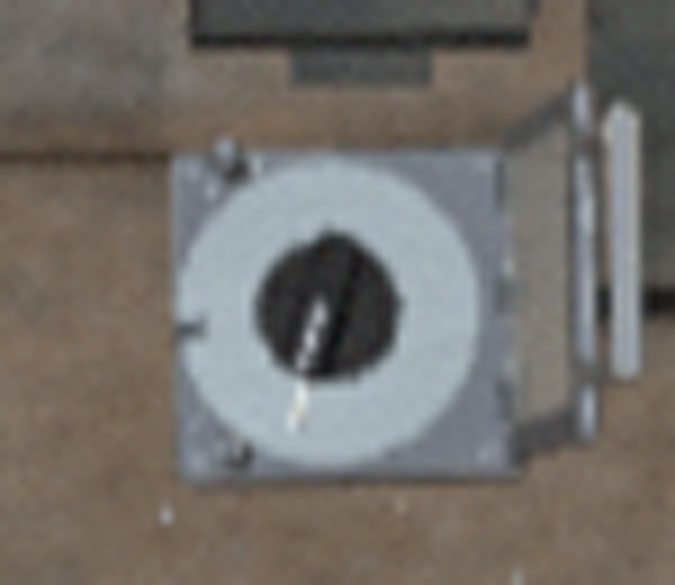

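The top crop shows the open guard on the right, the dial centre near (330,313), the pointer tip near (297,425) and the tab at (200,328). That puts the dial at about 0.29 rad and the mark at about 1.45. The gripper body would foul the open guard in a pinch, so I push the grip with the closed fingers.

Request:
step_arm(
  increments=[
    {"slide": [-0.214,-0.024,0],"roll": 0},
    {"slide": [-0.214,-0.024,0],"roll": 0},
    {"slide": [-0.214,-0.024,0],"roll": 0},
    {"slide": [-0.214,-0.024,0],"roll": 0},
    {"slide": [-0.214,-0.024,0],"roll": 0},
  ],
)

```text
t: 8.95
eef_pos: [407.3, -38.6, 305.5]
tcp_rot: [3.141, 0.0, 1.576]
ft_force: [-0.3, -0.8, -0.1]
opening: 0.004
grip_force: 0.0
```

```bash
python3 - <<'E'
from h import *
go((408,-37,62,1.585))
print(state()["joints"])
E
```

```text
t 8.95 pos [407.3 -38.6 305.5] rot [3.141 0.    1.576] F [-0.3 -0.8 -0.1] open 0.004
[np.float64(0.0016), np.float64(0.0008), np.float64(0.2435)] roll -0.009 dist 244
[-2.56135892e-01  7.59232807e-02  1.90779517e+00 -1.75370989e-04
  1.15761042e+00 -2.61123808e-01]
```

Request:
step_arm(
  increments=[
    {"slide": [0.001,0.001,0.06],"roll": 0},
    {"slide": [0.001,0.001,0.12],"roll": 0},
    {"slide": [0.001,0.001,0.18],"roll": 0},
    {"slide": [0.001,0.001,0.225],"roll": 0},
    {"slide": [0.001,0.001,0.2435],"roll": 0},
  ],
)

```text
t: 9.57
eef_pos: [407.7, -35.0, 59.9]
tcp_rot: [-3.138, -0.001, 1.58]
ft_force: [-0.1, -0.3, -0.2]
opening: 0.007
grip_force: 0.0
```

Request:
step_arm(
  increments=[
    {"slide": [0.008,0.001,0],"roll": 0},
    {"slide": [0.014,0.001,0],"roll": 0},
    {"slide": [0.02,0.002,0],"roll": 0},
    {"slide": [0.026,0.003,0],"roll": 0},
    {"slide": [0.032,0.003,0],"roll": 0},
  ],
)

```text
t: 10.2
eef_pos: [411.3, -3.6, 62.4]
tcp_rot: [3.141, 0.0, 1.58]
ft_force: [-0.4, -0.4, 0.4]
opening: 0.004
grip_force: 0.2
```

Request:
step_arm(
  increments=[
    {"slide": [0,0,0],"roll": 0},
    {"slide": [0,0,0],"roll": 0},
  ],
)

```text
t: 10.45
eef_pos: [411.1, -4.1, 62.0]
tcp_rot: [3.141, 0.0, 1.58]
ft_force: [1.3, 0.3, 0.7]
opening: 0.004
grip_force: 0.1
```

Request:
step_arm(
  increments=[
    {"slide": [-0.002,-0.006,0],"roll": 0},
    {"slide": [-0.002,-0.006,-0.05],"roll": 0},
    {"slide": [-0.002,-0.006,-0.11],"roll": 0},
    {"slide": [-0.002,-0.006,-0.17],"roll": 0},
    {"slide": [-0.002,-0.006,-0.22],"roll": 0},
  ],
)

```text
t: 11.08
eef_pos: [404.5, -6.3, 284.3]
tcp_rot: [3.14, 0.0, 1.579]
ft_force: [0.8, -0.6, -0.2]
opening: 0.007
grip_force: 0.0
```

Request:
step_arm(
  increments=[
    {"slide": [0.2,0.02,0],"roll": 0},
    {"slide": [0.2,0.02,0],"roll": 0},
    {"slide": [0.2,0.02,0],"roll": 0},
    {"slide": [0.2,0.02,0],"roll": 0},
  ],
)

```text
t: 11.58
eef_pos: [422.8, 196.4, 281.6]
tcp_rot: [-3.141, -0.0, 1.583]
ft_force: [-0.2, -0.3, -0.6]
opening: 0.005
grip_force: 0.0
```

```bash
python3 - <<'E'
from h import *
np.set_printoptions(precision=1,suppress=True)
go()
c=cam("top")
for t in ["dial_pointer","set_mark"]:
        for r in mark_of("top",t)[:3]: print(t,np.array(r["uv"]),round(r["confidence"],2),at_z(c,r["uv"],47.))
save(c,"t4",(205,150,280,215),9)
E
```

```text
t 11.57 pos [422.8 196.4 281.6] rot [-3.1 -0.   1.6] F [-0.2 -0.3 -0.6] open 0.005
dial_pointer [225.3 194.4] 0.66 [404.6  31.9  47. ]
set_mark [228.9 184. ] 0.72 [435.4  21.2  47. ]
set_mark [325.8 230.7] 0.36 [ 295.9 -263.2   47. ]
```

View pics/t4.png

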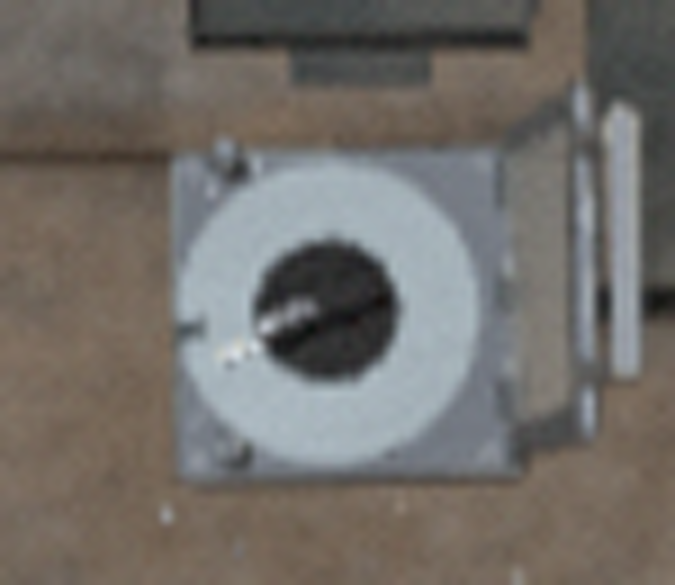

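The pointer tip is now at about (220,355) and the tab's inner end at (203,328), so about 0.25 rad remains. I push 5-6 mm further.

Request:
step_arm(
  increments=[
    {"slide": [-0.201,-0.02,0],"roll": 0},
    {"slide": [-0.201,-0.02,0],"roll": 0},
    {"slide": [-0.201,-0.02,0],"roll": 0},
    {"slide": [-0.201,-0.02,0],"roll": 0},
    {"slide": [-0.201,-0.02,0],"roll": 0},
  ],
)

```text
t: 12.35
eef_pos: [404.7, -8.5, 282.1]
tcp_rot: [3.141, 0.0, 1.576]
ft_force: [-0.8, 1.4, -0.5]
opening: 0.0
grip_force: 0.0
```

Request:
step_arm(
  increments=[
    {"slide": [0,0,0.06],"roll": 0},
    {"slide": [0,0,0.12],"roll": 0},
    {"slide": [0,0,0.18],"roll": 0},
    {"slide": [0,0,0.219],"roll": 0},
    {"slide": [0,0,0.219],"roll": 0},
  ],
)

```text
t: 12.98
eef_pos: [403.9, -6.1, 61.3]
tcp_rot: [-3.136, -0.001, 1.581]
ft_force: [0.8, 0.1, -0.2]
opening: 0.003
grip_force: 0.0
```

```bash
python3 - <<'E'
from h import *
go((416.5,-4.5,62,1.585))
E
```

```text
t 12.97 pos [403.9  -6.1  61.3] rot [-3.136e+00 -1.000e-03  1.581e+00] F [ 0.8  0.1 -0.2] open 0.003
[np.float64(0.0014), np.float64(0.0126), np.float64(-0.0007)] roll -0.004 dist 13
```

Request:
step_arm(
  increments=[
    {"slide": [0.0015,0.004,0],"roll": 0},
    {"slide": [0.0015,0.007,0],"roll": 0},
    {"slide": [0.0015,0.01,0],"roll": 0},
    {"slide": [0.0015,0.0125,0],"roll": 0},
    {"slide": [0.0015,0.0125,0],"roll": 0},
  ],
)

```text
t: 13.6
eef_pos: [418.1, -5.6, 63.5]
tcp_rot: [3.14, 0.0, 1.58]
ft_force: [-2.1, 0.6, 0.5]
opening: 0.003
grip_force: 0.7
```

Request:
step_arm(
  increments=[
    {"slide": [0,-0.012,0],"roll": 0},
    {"slide": [0,-0.012,-0.05],"roll": 0},
    {"slide": [0,-0.012,-0.11],"roll": 0},
    {"slide": [0,-0.012,-0.17],"roll": 0},
    {"slide": [0,-0.012,-0.22],"roll": 0},
  ],
)

```text
t: 14.22
eef_pos: [404.9, -5.7, 285.3]
tcp_rot: [3.14, 0.001, 1.58]
ft_force: [1.2, -0.2, -0.3]
opening: 0.001
grip_force: 0.0
```

Request:
step_arm(
  increments=[
    {"slide": [0.2,0.02,0],"roll": 0},
    {"slide": [0.2,0.02,0],"roll": 0},
    {"slide": [0.2,0.02,0],"roll": 0},
    {"slide": [0.2,0.02,0],"roll": 0},
  ],
)

```text
t: 14.72
eef_pos: [423.2, 197.1, 282.6]
tcp_rot: [3.142, -0.0, 1.583]
ft_force: [-0.1, -1.1, -0.3]
opening: 0.008
grip_force: 0.0
```

```bash
python3 - <<'E'
from h import *
np.set_printoptions(precision=1,suppress=True)
go()
c=cam("top")
for t in ["dial_pointer","set_mark"]:
        for r in mark_of("top",t)[:3]: print(t,np.array(r["uv"]),round(r["confidence"],2),at_z(c,r["uv"],47.))
save(c,"t5",(205,150,280,215),9)
E
```

```text
t 14.72 pos [423.2 197.1 282.6] rot [ 3.1 -0.   1.6] F [-0.1 -1.1 -0.3] open 0.008
dial_pointer [224.4 187.4] 0.52 [425.4  34.5  47. ]
set_mark [226.7 188. ] 0.96 [423.6  27.7  47. ]
```

View pics/t5.png

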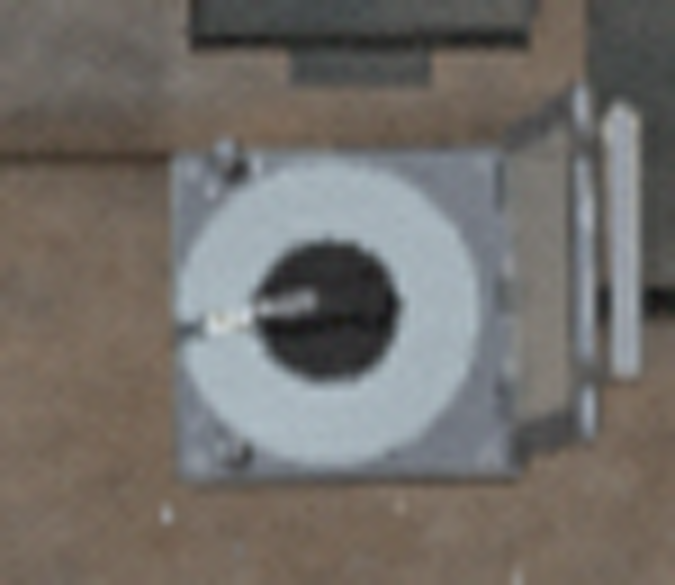

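The pointer tip at (205,323) meets the tab at (190,328), so the dial is aligned. Now I go back for the guard handle.

Request:
step_arm(
  increments=[
    {"slide": [-0.15,0.003,-0.017],"roll": 0.9},
    {"slide": [-0.15,0.003,-0.017],"roll": 0.9},
    {"slide": [-0.15,0.003,-0.017],"roll": 0.9},
    {"slide": [-0.15,0.003,-0.017],"roll": 0.9},
    {"slide": [-0.15,0.003,-0.017],"roll": 0.9},
  ],
  fingers=0.35,
)

```text
t: 15.5
eef_pos: [427.6, 42.4, 300.1]
tcp_rot: [3.141, 0.0, 0.671]
ft_force: [0.5, -0.3, -0.4]
opening: 0.347
grip_force: 0.0
```

Request:
step_arm(
  increments=[
    {"slide": [0,0,0],"roll": 0.663},
    {"slide": [0,0,0],"roll": 0.663},
    {"slide": [0,0,0],"roll": 0.663},
    {"slide": [0,0,0],"roll": 0.663},
  ],
)

```text
t: 16.0
eef_pos: [427.5, 42.9, 300.0]
tcp_rot: [3.141, -0.0, 0.01]
ft_force: [-0.4, 0.0, -0.4]
opening: 0.348
grip_force: 0.0
```

```bash
python3 - <<'E'
from h import *
go((434.5,-105,300,.02),(434.5,-105,215,.02))
E
```

```text
t 16.0 pos [427.5  42.9 300. ] rot [ 3.141 -0.     0.01 ] F [-0.4  0.  -0.4] open 0.348
[np.float64(0.0055), np.float64(0.1479), np.float64(-0.0)] roll -0.01 dist 148
[np.float64(0.0055), np.float64(0.1479), np.float64(0.085)] roll -0.01 dist 171
```

Request:
step_arm(
  increments=[
    {"slide": [0.0055,0.148,0],"roll": -0.01},
    {"slide": [0.0055,0.148,0],"roll": -0.01},
    {"slide": [0.0055,0.148,0],"roll": -0.01},
    {"slide": [0.0055,0.148,0.045],"roll": -0.01},
    {"slide": [0.0055,0.148,0.085],"roll": -0.01},
  ],
)

```text
t: 16.62
eef_pos: [434.8, -105.2, 214.1]
tcp_rot: [3.141, -0.001, 0.023]
ft_force: [-0.2, 0.9, 0.1]
opening: 0.353
grip_force: 0.0
```

Request:
step_arm(
  increments=[
    {"slide": [0,0,0],"roll": 0},
    {"slide": [0,0,0],"roll": 0},
    {"slide": [0,0,0],"roll": 0},
    {"slide": [0,0,0],"roll": 0},
  ],
  fingers=0,
)

```text
t: 17.12
eef_pos: [436.7, -103.7, 216.5]
tcp_rot: [3.14, -0.002, 0.027]
ft_force: [-1.5, -2.4, 7.1]
opening: 0.093
grip_force: 30.0
```

Request:
step_arm(
  increments=[
    {"slide": [0,-0.0409,-0.003],"roll": 0},
    {"slide": [0,-0.0757,0.0038],"roll": 0},
    {"slide": [0,-0.1076,0.0191],"roll": 0},
    {"slide": [0,-0.1348,0.0418],"roll": 0},
    {"slide": [0,-0.1555,0.0705],"roll": 0},
  ],
)

```text
t: 17.75
eef_pos: [434.3, 52.6, 145.2]
tcp_rot: [3.14, -0.007, 0.028]
ft_force: [11.5, -27.9, -15.0]
opening: 0.102
grip_force: 29.9
```

Request:
step_arm(
  increments=[
    {"slide": [0,-0.013,0.0329],"roll": 0},
    {"slide": [0,-0.0169,0.056],"roll": 0},
    {"slide": [0,-0.0174,0.0685],"roll": 0},
    {"slide": [0,-0.0174,0.0685],"roll": 0},
    {"slide": [0,-0.0174,0.0685],"roll": 0},
  ],
)

```text
t: 18.38
eef_pos: [434.3, 68.8, 77.0]
tcp_rot: [3.14, -0.006, 0.027]
ft_force: [7.3, -11.1, -0.5]
opening: 0.1
grip_force: 29.9
```

Request:
step_arm(
  increments=[
    {"slide": [0,0,0],"roll": 0},
    {"slide": [0,0,0],"roll": 0},
    {"slide": [0,0,-0.04],"roll": 0},
    {"slide": [0,0,-0.1],"roll": 0},
    {"slide": [0,0,-0.13],"roll": 0},
  ],
  fingers=0.35,
)

```text
t: 19.0
eef_pos: [431.8, 69.8, 208.9]
tcp_rot: [3.142, -0.003, 0.027]
ft_force: [0.4, 0.1, -0.7]
opening: 0.35
grip_force: 0.0
```

Request:
step_arm(
  increments=[
    {"slide": [-0.027,-0.145,0],"roll": 0.057},
    {"slide": [-0.027,-0.145,0],"roll": 0.057},
    {"slide": [-0.027,-0.145,0],"roll": 0.057},
    {"slide": [-0.027,-0.145,0],"roll": 0.057},
  ],
)

```text
t: 19.5
eef_pos: [400.0, 215.0, 206.1]
tcp_rot: [-3.142, 0.0, -0.027]
ft_force: [0.7, 0.1, 0.5]
opening: 0.348
grip_force: 0.0
```

```bash
python3 - <<'E'
from h import *
np.set_printoptions(precision=1,suppress=True)
go((404,213.8,81,-.03))
c=cam("top"); P=cloud(c)
g=P[(P[...,0]>380)&(P[...,0]<490)&(P[...,1]>-70)&(P[...,1]<80)]; print("guard z",np.histogram(g[:,2],[-20,30,50,70,85,92,98,104,120,200]))
for t in ["dial_pointer","set_mark","guard_handle"]:
        for r in mark_of("top",t)[:1]: print(t,np.array(r["uv"]),round(r["confidence"],2),at_z(c,r["uv"],47.),at_depth(c,r["uv"]))
E
```

```text
t 19.5 pos [400.  215.  206.1] rot [-3.1  0.  -0. ] F [0.7 0.1 0.5] open 0.348
[np.float64(0.0041), np.float64(0.0011), np.float64(0.1251)] roll 0.003 dist 125
guard z (array([332, 138,   0,   0,  28, 740, 602,  12,   0]), array([-20,  30,  50,  70,  85,  92,  98, 104, 120, 200]))
set_mark [229.9 188.6] 0.44 [421.7  18.2  47. ] [417.6  14.9  95.1]
guard_handle [214.  180.1] 0.77 [447.3  65.3  47. ] [452.3  70.3  -0.8]
```

Guard is shut (plate level at about 97 mm). Now the left flap handle.

Request:
step_arm(
  increments=[
    {"slide": [0.004,0.001,0.06],"roll": 0},
    {"slide": [0.004,0.001,0.11],"roll": 0},
    {"slide": [0.004,0.001,0.125],"roll": 0},
    {"slide": [0.004,0.001,0.125],"roll": 0},
  ],
)

```text
t: 20.2
eef_pos: [404.5, 211.6, 80.2]
tcp_rot: [3.141, 0.002, -0.032]
ft_force: [-0.8, -0.7, 0.6]
opening: 0.351
grip_force: 0.0
```

Request:
step_arm(
  increments=[
    {"slide": [0,0,0],"roll": 0},
    {"slide": [0,0,0],"roll": 0},
    {"slide": [0,0,0],"roll": 0},
    {"slide": [0,0,0],"roll": 0},
    {"slide": [0,0,0],"roll": 0},
  ],
  fingers=0,
)

```text
t: 20.82
eef_pos: [405.2, 214.3, 81.8]
tcp_rot: [-3.139, -0.003, -0.031]
ft_force: [-3.2, 17.3, -0.0]
opening: 0.102
grip_force: 29.9
```

Request:
step_arm(
  increments=[
    {"slide": [0,-0.0138,-0.0175],"roll": 0},
    {"slide": [0,-0.0308,-0.0305],"roll": 0},
    {"slide": [0,-0.0508,-0.038],"roll": 0},
    {"slide": [0,-0.0721,-0.0392],"roll": 0},
    {"slide": [0,-0.0929,-0.0341],"roll": 0},
  ],
)

```text
t: 21.45
eef_pos: [409.6, 306.7, 117.2]
tcp_rot: [-3.139, -0.006, -0.03]
ft_force: [10.7, -5.1, -2.4]
opening: 0.096
grip_force: 29.9
```

Request:
step_arm(
  increments=[
    {"slide": [0,-0.0126,0.0068],"roll": 0},
    {"slide": [0,-0.0236,0.0159],"roll": 0},
    {"slide": [0,-0.025,0.0175],"roll": 0},
    {"slide": [0,-0.025,0.0175],"roll": 0},
  ],
)

```text
t: 21.95
eef_pos: [410.4, 331.8, 98.9]
tcp_rot: [-3.138, -0.005, -0.03]
ft_force: [6.8, 2.9, 2.1]
opening: 0.095
grip_force: 30.1
```

Request:
step_arm(
  increments=[
    {"slide": [0,0,0],"roll": 0},
    {"slide": [0,0,0],"roll": 0},
    {"slide": [0,0,-0.03],"roll": 0},
    {"slide": [0,0,-0.09],"roll": 0},
    {"slide": [0,0,-0.12],"roll": 0},
  ],
  fingers=0.18,
)

```text
t: 22.58
eef_pos: [408.3, 330.6, 220.3]
tcp_rot: [-3.14, -0.002, -0.03]
ft_force: [0.3, 0.5, -0.0]
opening: 0.181
grip_force: 0.0
```

Request:
step_arm(
  increments=[
    {"slide": [0.076,0.15,0],"roll": 0},
    {"slide": [0.076,0.15,0],"roll": 0},
    {"slide": [0.076,0.15,0],"roll": 0},
    {"slide": [0.076,0.15,0],"roll": 0},
  ],
  fingers=0.35,
)

```text
t: 23.08
eef_pos: [480.2, 176.0, 217.6]
tcp_rot: [3.141, 0.0, -0.034]
ft_force: [-0.0, 0.1, 0.3]
opening: 0.348
grip_force: 0.0
```

```bash
python3 - <<'E'
from h import *
np.set_printoptions(precision=1,suppress=True)
go((482,180.3,81,-.03))
E
```

```text
t 23.07 pos [480.2 176.  217.6] rot [ 3.1  0.  -0. ] F [-0.   0.1  0.3] open 0.348
[np.float64(0.0016), np.float64(-0.0043), np.float64(0.1366)] roll -0.004 dist 137
```

Request:
step_arm(
  increments=[
    {"slide": [0.0015,-0.002,0.06],"roll": 0},
    {"slide": [0.0015,-0.002,0.11],"roll": 0},
    {"slide": [0.0015,-0.002,0.136],"roll": 0},
    {"slide": [0.0015,-0.002,0.136],"roll": 0},
  ],
)

```text
t: 23.58
eef_pos: [479.8, 180.7, 80.2]
tcp_rot: [3.141, 0.004, -0.029]
ft_force: [-0.6, -0.2, 0.5]
opening: 0.349
grip_force: 0.0
```

Request:
step_arm(
  increments=[
    {"slide": [0,0,0],"roll": 0},
    {"slide": [0,0,0],"roll": 0},
    {"slide": [0,0,0],"roll": 0},
    {"slide": [0,0,0],"roll": 0},
    {"slide": [0,0,0],"roll": 0},
  ],
  fingers=0,
)

```text
t: 24.2
eef_pos: [481.5, 179.5, 82.6]
tcp_rot: [3.141, -0.001, -0.03]
ft_force: [-0.1, -7.8, 5.4]
opening: 0.1
grip_force: 30.0
```

Request:
step_arm(
  increments=[
    {"slide": [0,0.0128,-0.0175],"roll": 0},
    {"slide": [0,0.0298,-0.0305],"roll": 0},
    {"slide": [0,0.0498,-0.038],"roll": 0},
    {"slide": [0,0.0711,-0.0392],"roll": 0},
    {"slide": [0,0.0919,-0.0341],"roll": 0},
  ],
)

```text
t: 24.82
eef_pos: [477.4, 88.1, 117.1]
tcp_rot: [-3.141, 0.0, -0.031]
ft_force: [-5.2, 5.2, -0.6]
opening: 0.099
grip_force: 30.0
```

Request:
step_arm(
  increments=[
    {"slide": [0,0.0096,0.0048],"roll": 0},
    {"slide": [0,0.0166,0.0097],"roll": 0},
    {"slide": [0,0.0166,0.0097],"roll": 0},
    {"slide": [0,0.0166,0.0097],"roll": 0},
  ],
)

```text
t: 25.32
eef_pos: [476.6, 71.2, 106.6]
tcp_rot: [3.141, 0.002, -0.031]
ft_force: [-7.1, -4.4, 5.7]
opening: 0.095
grip_force: 30.0
```

Request:
step_arm(
  increments=[
    {"slide": [0,0,0],"roll": 0},
    {"slide": [0,0,0],"roll": 0},
    {"slide": [0,0,-0.03],"roll": 0},
    {"slide": [0,0,-0.09],"roll": 0},
    {"slide": [0,0,-0.15],"roll": 0},
  ],
  fingers=0.18,
)

```text
t: 25.95
eef_pos: [477.7, 71.8, 257.9]
tcp_rot: [-3.142, 0.0, -0.03]
ft_force: [-0.6, -0.4, 0.0]
opening: 0.179
grip_force: 0.0
```

Request:
step_arm(
  increments=[
    {"slide": [-0.03,0.155,0],"roll": -0.785},
    {"slide": [-0.03,0.155,0],"roll": -0.785},
    {"slide": [-0.03,0.155,0],"roll": -0.785},
    {"slide": [-0.03,0.155,0],"roll": -0.785},
    {"slide": [-0.03,0.155,0],"roll": -0.785},
  ],
  fingers=1,
)

```text
t: 26.58
eef_pos: [443.1, -83.1, 256.3]
tcp_rot: [3.141, -0.0, 0.758]
ft_force: [0.1, 0.6, 0.3]
opening: 0.649
grip_force: 0.0
```

Request:
step_arm(
  increments=[
    {"slide": [0,0,0],"roll": -0.785},
    {"slide": [0,0,0],"roll": -0.785},
    {"slide": [0,0,0],"roll": -0.785},
    {"slide": [0,0,0],"roll": -0.785},
    {"slide": [0,0,0],"roll": -0.785},
  ],
)

```text
t: 27.2
eef_pos: [443.3, -82.3, 256.2]
tcp_rot: [3.141, 0.0, 1.54]
ft_force: [-0.5, 0.4, 0.0]
opening: 0.997
grip_force: 0.0
```

```bash
cat >> h.py <<'E'
def pistons(c):
    P=cloud(c)
    m=((P[...,2]>44)&(P[...,2]<60)&(P[...,0]>150)&(P[...,0]<430)&(P[...,1]<-90)).astype(np.uint8)
    k,l,st,ce=cv2.connectedComponentsWithStats(m)
    for i in range(1,k):
        if st[i,4]>60: print("piston?",st[i,4],np.round(P[l==i].mean(0)),np.round(c["color"][l==i].mean(0)),cv2.minEnclosingCircle(P[l==i][:,:2].astype(np.float32)))
E
python3 - <<'E'
from h import *
np.set_printoptions(precision=1,suppress=True)
go()
c=cam("top"); s=cam("scene"); save(c,"t6",(100,100,420,300),2.4); pistons(c); pistons(s)
for n,cc in(("top",c),("scene",s)):
  for r in mark_of(n,"piston_1_mid"): print(n,np.array(r["uv"]),round(r["confidence"],2),at_z(cc,r["uv"],26.))
P=cloud(c)
q=P[(P[...,0]>340)&(P[...,0]<570)&(P[...,1]>55)&(P[...,1]<340)&(P[...,2]>125)]; print(len(q))
for a in (q[q[:,1]<196],q[q[:,1]>196]): print(len(a),np.percentile(a,[5,50,95],axis=0) if len(a) else 0)
E
```

```text
t 27.2 pos [443.3 -82.3 256.2] rot [3.1 0.  1.5] F [-0.5  0.4  0. ] open 0.997
piston? 303 [ 364. -201.   52.] [144. 146. 146.] ((363.65826416015625, -201.0761260986328), 28.948362350463867)
piston? 308 [ 363. -337.   52.] [143. 145. 145.] ((362.6455078125, -337.8427734375), 29.49462127685547)
piston? 306 [ 290. -271.   52.] [144. 146. 146.] ((290.6777648925781, -271.5503234863281), 29.04182243347168)
piston? 313 [ 289. -433.   53.] [ 55. 100. 191.] ((288.3858337402344, -434.235107421875), 29.571964263916016)
piston? 72 [  372. -1640.    52.] [89. 95. 88.] ((372.6799011230469, -1634.587890625), 56.17148971557617)
piston? 141 [ 359. -332.   49.] [198. 198. 197.] ((359.73291015625, -333.2449951171875), 31.547998428344727)
piston? 139 [ 285. -429.   49.] [ 61. 126. 238.] ((285.642822265625, -432.5386962890625), 30.963167190551758)
piston? 68 [ 193. -411.   52.] [181. 170. 153.] ((186.958740234375, -402.76751708984375), 29.4473819732666)
piston? 170 [ 287. -266.   49.] [199. 200. 199.] ((287.976806640625, -269.3555603027344), 32.20985412597656)
top [382.9 233.5] 0.77 [ 286.4 -436.    26. ]
top [349.4 206.8] 0.61 [ 366.6 -337.9   26. ]
scene [324.7 172.7] 0.59 [ 354.  -328.1   26. ]
scene [360.1 172. ] 0.56 [ 278.1 -425.9   26. ]
scene [323.4 177.1] 0.42 [ 339.3 -306.    26. ]
scene [139.8 229. ] 0.36 [508.5 295.6  26. ]
704
271 [[359.6  65.5 125.9]
 [461.6  96.1 134.2]
 [534.8 106.4 146.7]]
433 [[354.1 291.7 125.9]
 [450.1 299.4 134. ]
 [554.  307.8 142.8]]
```

View pics/t6.png

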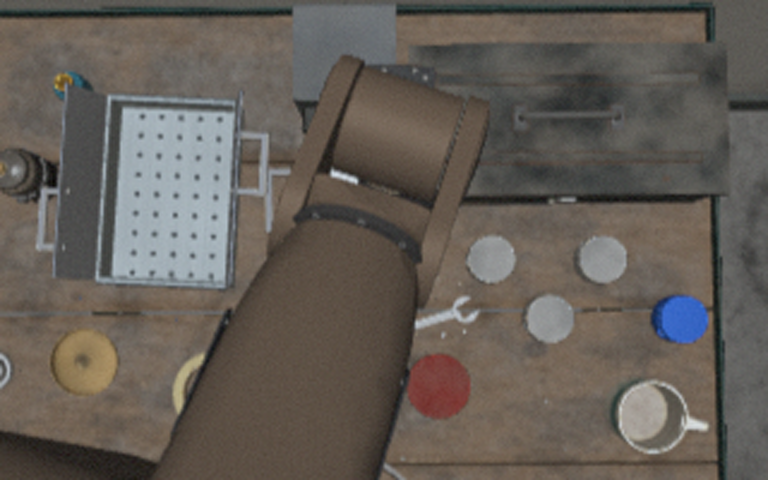

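Three silver pistons stand at (491,259), (602,259) and (550,318); both flaps are open at the sides and the bin is empty. I take the first piston with the fingers closing along y, so the body stays off the toolbox.

Request:
step_arm(
  increments=[
    {"slide": [-0.12,-0.076,0],"roll": 0.77},
    {"slide": [-0.12,-0.076,0],"roll": 0.77},
    {"slide": [-0.12,-0.076,0],"roll": 0.77},
    {"slide": [-0.12,-0.076,0],"roll": 0.77},
    {"slide": [-0.12,-0.076,0],"roll": 0.77},
  ],
)

```text
t: 28.02
eef_pos: [363.4, -200.1, 256.1]
tcp_rot: [3.141, 0.0, 0.768]
ft_force: [-0.1, -0.0, -0.1]
opening: 1.0
grip_force: 0.0
```

Request:
step_arm(
  increments=[
    {"slide": [0,0,0],"roll": 0.77},
    {"slide": [0,0,0],"roll": 0.77},
    {"slide": [0,0,0],"roll": 0.77},
    {"slide": [0,0,0],"roll": 0.77},
    {"slide": [0,0,0],"roll": 0.77},
  ],
)

```text
t: 28.65
eef_pos: [363.7, -199.6, 256.0]
tcp_rot: [3.142, 0.0, 0.003]
ft_force: [-0.0, -0.2, 0.5]
opening: 0.996
grip_force: 0.0
```

```bash
python3 - <<'E'
from h import *
go((363,-200.5,14,0))
E
```

```text
t 28.65 pos [ 363.7 -199.6  256. ] rot [3.142e+00 0.000e+00 3.000e-03] F [-0.  -0.2  0.5] open 0.996
[np.float64(-0.0007), np.float64(0.0009), np.float64(0.242)] roll 0.003 dist 242
```

Request:
step_arm(
  increments=[
    {"slide": [-0.001,0.001,0.06],"roll": 0},
    {"slide": [-0.001,0.001,0.12],"roll": 0},
    {"slide": [-0.001,0.001,0.18],"roll": 0},
    {"slide": [-0.001,0.001,0.225],"roll": 0},
    {"slide": [-0.001,0.001,0.242],"roll": 0},
  ],
)

```text
t: 29.28
eef_pos: [361.9, -200.2, 11.8]
tcp_rot: [-3.14, 0.003, 0.006]
ft_force: [1.2, -0.4, 0.5]
opening: 1.0
grip_force: 0.0
```

Request:
step_arm(
  increments=[
    {"slide": [0,0,0],"roll": 0},
    {"slide": [0,0,0],"roll": 0},
    {"slide": [0,0,0],"roll": 0},
    {"slide": [0,0,0],"roll": 0},
  ],
  fingers=0.3,
)

```text
t: 29.78
eef_pos: [362.8, -201.1, 14.7]
tcp_rot: [3.141, -0.001, 0.0]
ft_force: [0.5, 1.7, 1.3]
opening: 0.638
grip_force: 1.0
```

Request:
step_arm(
  increments=[
    {"slide": [0,0,-0.04],"roll": 0},
    {"slide": [0,0,-0.09],"roll": 0},
    {"slide": [0,0,-0.14],"roll": 0},
    {"slide": [0,0,-0.19],"roll": 0},
    {"slide": [0,0,-0.22],"roll": 0},
  ],
)

```text
t: 30.4
eef_pos: [362.5, -200.8, 236.7]
tcp_rot: [3.14, -0.002, 0.0]
ft_force: [0.7, 0.4, -2.3]
opening: 0.611
grip_force: 30.0
```

Request:
step_arm(
  increments=[
    {"slide": [0.0675,-0.2,0],"roll": -0.77},
    {"slide": [0.0675,-0.2,0],"roll": -0.77},
    {"slide": [0.0675,-0.2,0],"roll": -0.77},
    {"slide": [0.0675,-0.2,0],"roll": -0.77},
    {"slide": [0.0675,-0.2,0],"roll": -0.77},
  ],
)

```text
t: 31.02
eef_pos: [429.9, 0.5, 234.1]
tcp_rot: [3.142, 0.0, 0.775]
ft_force: [-0.3, -0.2, -2.3]
opening: 0.611
grip_force: 30.0
```

Request:
step_arm(
  increments=[
    {"slide": [0.161,-0.068,0],"roll": -0.77},
    {"slide": [0.161,-0.068,0],"roll": -0.77},
    {"slide": [0.161,-0.068,0],"roll": -0.77},
    {"slide": [0.161,-0.068,0],"roll": -0.77},
    {"slide": [0.161,-0.068,0],"roll": -0.77},
  ],
)

```text
t: 31.65
eef_pos: [498.1, 159.4, 233.8]
tcp_rot: [-3.141, 0.0, 1.538]
ft_force: [-0.2, 0.8, -2.7]
opening: 0.612
grip_force: 30.0
```

```bash
python3 - <<'E'
from h import *
go((499,161,20,1.54))
E
```

```text
t 31.65 pos [498.1 159.4 233.8] rot [-3.141  0.     1.538] F [-0.2  0.8 -2.7] open 0.612
[np.float64(0.0016), np.float64(0.0008), np.float64(0.2138)] roll -0.002 dist 214
```

Request:
step_arm(
  increments=[
    {"slide": [0.0015,0.001,0.06],"roll": 0},
    {"slide": [0.0015,0.001,0.12],"roll": 0},
    {"slide": [0.0015,0.001,0.17],"roll": 0},
    {"slide": [0.0015,0.001,0.2],"roll": 0},
    {"slide": [0.0015,0.001,0.21],"roll": 0},
  ],
)

```text
t: 32.28
eef_pos: [498.9, 160.2, 22.9]
tcp_rot: [-3.139, 0.001, 1.534]
ft_force: [1.8, -3.9, 34.3]
opening: 0.61
grip_force: 30.1
```

Request:
step_arm(
  increments=[
    {"slide": [0,0,0.001],"roll": 0},
    {"slide": [0,0,0.002],"roll": 0},
    {"slide": [0,0,0.002],"roll": 0},
  ],
)

```text
t: 32.65
eef_pos: [499.8, 161.4, 22.8]
tcp_rot: [3.14, -0.0, 1.539]
ft_force: [-0.1, 0.3, -2.0]
opening: 0.612
grip_force: 30.0
```

Request:
step_arm(
  increments=[
    {"slide": [0,0,0.001],"roll": 0},
    {"slide": [0,0,0.002],"roll": 0},
    {"slide": [0,0,0.002],"roll": 0},
  ],
)

```text
t: 33.02
eef_pos: [499.9, 161.5, 22.4]
tcp_rot: [3.139, -0.0, 1.54]
ft_force: [-4.2, -3.5, 26.9]
opening: 0.613
grip_force: 30.0
```

Request:
step_arm(
  increments=[
    {"slide": [0,0,-0.0015],"roll": 0},
    {"slide": [0,0,-0.0015],"roll": 0},
  ],
)

```text
t: 33.28
eef_pos: [499.8, 161.5, 22.4]
tcp_rot: [3.14, -0.0, 1.54]
ft_force: [-2.9, -0.7, 12.1]
opening: 0.611
grip_force: 30.0
```

Request:
step_arm(
  increments=[
    {"slide": [0,0,0],"roll": 0},
    {"slide": [0,0,0],"roll": 0},
    {"slide": [0,0,-0.03],"roll": 0},
    {"slide": [0,0,-0.08],"roll": 0},
    {"slide": [0,0,-0.14],"roll": 0},
  ],
  fingers=0.75,
)

```text
t: 33.9
eef_pos: [498.9, 161.4, 162.3]
tcp_rot: [-3.14, 0.001, 1.54]
ft_force: [0.8, 0.7, -0.1]
opening: 0.75
grip_force: 0.0
```

Request:
step_arm(
  increments=[
    {"slide": [-0.16,-0.06,-0.08],"roll": 0.77},
    {"slide": [-0.16,-0.06,-0.08],"roll": 0.77},
    {"slide": [-0.16,-0.06,-0.08],"roll": 0.77},
    {"slide": [-0.16,-0.06,-0.08],"roll": 0.77},
    {"slide": [-0.16,-0.06,-0.08],"roll": 0.77},
  ],
  fingers=1,
)

```text
t: 34.52
eef_pos: [434.4, 2.9, 241.7]
tcp_rot: [3.141, -0.0, 0.769]
ft_force: [0.3, -0.2, -0.0]
opening: 1.003
grip_force: 0.0
```

```bash
python3 - <<'E'
from h import *
go((362,-336.5,250,0),(362,-210,250,0))
c=cam("top"); pistons(c); P=cloud(c)
q=P[(P[...,0]>345)&(P[...,0]<555)&(P[...,1]>125)&(P[...,1]<270)&(P[...,2]>25)&(P[...,2]<70)]; print(len(q),q.mean(0) if len(q) else 0)
E
```

```text
t 34.52 pos [434.4   2.9 241.7] rot [ 3.141 -0.     0.769] F [ 0.3 -0.2 -0. ] open 1.003
[np.float64(-0.288), np.float64(0.1937), np.float64(-0.0083)] roll 0.769 dist 347
[np.float64(-0.2001), np.float64(0.1028), np.float64(-0.0083)] roll 0.769 dist 225
piston? 310 [ 363. -337.   52.] [145. 146. 146.] ((363.0396728515625, -337.32733154296875), 29.043933868408203)
piston? 307 [ 290. -271.   52.] [145. 147. 147.] ((290.53326416015625, -271.4669189453125), 28.932329177856445)
piston? 314 [ 288. -433.   52.] [ 56. 100. 192.] ((289.18878173828125, -433.9355773925781), 29.515228271484375)
303 [506.00071698 208.08841509  52.90274473]
```

Request:
step_arm(
  increments=[
    {"slide": [-0.2,0.103,-0.008],"roll": 0.769},
    {"slide": [-0.2,0.103,-0.008],"roll": 0.769},
    {"slide": [-0.2,0.103,-0.008],"roll": 0.769},
    {"slide": [-0.2,0.103,-0.008],"roll": 0.769},
    {"slide": [-0.2,0.103,-0.008],"roll": 0.769},
  ],
)

```text
t: 35.2
eef_pos: [362.3, -211.1, 249.0]
tcp_rot: [-3.141, 0.001, 0.0]
ft_force: [0.1, 0.8, 0.1]
opening: 1.0
grip_force: 0.0
```

Request:
step_arm(
  increments=[
    {"slide": [0,0.1265,0],"roll": 0},
    {"slide": [0,0.1265,0],"roll": 0},
    {"slide": [0,0.1265,0],"roll": 0},
    {"slide": [0,0.1265,0],"roll": 0},
  ],
)

```text
t: 35.7
eef_pos: [363.1, -334.9, 248.8]
tcp_rot: [-3.14, 0.001, 0.004]
ft_force: [0.0, -0.4, -0.5]
opening: 0.999
grip_force: 0.0
```

```bash
python3 - <<'E'
from h import *
go((362.5,-336.5,14,0))
E
```

```text
t 35.7 pos [ 363.1 -334.9  248.8] rot [-3.14e+00  1.00e-03  4.00e-03] F [ 0.  -0.4 -0.5] open 0.999
[np.float64(-0.0006), np.float64(0.0016), np.float64(0.2348)] roll 0.004 dist 235
```

Request:
step_arm(
  increments=[
    {"slide": [-0.001,0.001,0.06],"roll": 0},
    {"slide": [-0.001,0.001,0.12],"roll": 0},
    {"slide": [-0.001,0.001,0.18],"roll": 0},
    {"slide": [-0.001,0.001,0.22],"roll": 0},
    {"slide": [-0.001,0.001,0.234],"roll": 0},
  ],
)

```text
t: 36.33
eef_pos: [361.7, -335.1, 14.1]
tcp_rot: [-3.139, 0.002, 0.004]
ft_force: [-0.2, 0.3, 1.0]
opening: 1.0
grip_force: 0.0
```

Request:
step_arm(
  increments=[
    {"slide": [0,0,0],"roll": 0},
    {"slide": [0,0,0],"roll": 0},
    {"slide": [0,0,0],"roll": 0},
    {"slide": [0,0,0],"roll": 0},
    {"slide": [0,0,0],"roll": 0},
  ],
  fingers=0.3,
)

```text
t: 36.95
eef_pos: [361.8, -337.4, 16.2]
tcp_rot: [3.141, -0.001, 0.001]
ft_force: [-0.4, 0.5, 7.8]
opening: 0.612
grip_force: 30.0
```

Request:
step_arm(
  increments=[
    {"slide": [0,0,-0.03],"roll": 0},
    {"slide": [0,0,-0.08],"roll": 0},
    {"slide": [0,0,-0.14],"roll": 0},
    {"slide": [0,0,-0.19],"roll": 0},
    {"slide": [0,0,-0.22],"roll": 0},
  ],
)

```text
t: 37.58
eef_pos: [361.7, -337.3, 238.2]
tcp_rot: [3.139, -0.002, 0.001]
ft_force: [0.5, -0.6, -2.7]
opening: 0.608
grip_force: 30.0
```

Request:
step_arm(
  increments=[
    {"slide": [0,-0.136,0],"roll": 0},
    {"slide": [0,-0.136,0],"roll": 0},
    {"slide": [0,-0.136,0],"roll": 0},
    {"slide": [0,-0.136,0],"roll": 0},
  ],
)

```text
t: 38.08
eef_pos: [361.8, -201.1, 235.9]
tcp_rot: [3.141, -0.001, 0.002]
ft_force: [0.0, -0.6, -0.9]
opening: 0.609
grip_force: 30.0
```

Request:
step_arm(
  increments=[
    {"slide": [0.0675,-0.2,0],"roll": -0.77},
    {"slide": [0.0675,-0.2,0],"roll": -0.77},
    {"slide": [0.0675,-0.2,0],"roll": -0.77},
    {"slide": [0.0675,-0.2,0],"roll": -0.77},
    {"slide": [0.0675,-0.2,0],"roll": -0.77},
  ],
)

```text
t: 38.7
eef_pos: [429.8, -1.1, 235.2]
tcp_rot: [-3.142, 0.0, 0.773]
ft_force: [0.0, -0.0, -1.1]
opening: 0.609
grip_force: 30.0
```

```bash
python3 - <<'E'
from h import *
go((399,164,235,1.54))
E
```

```text
t 38.7 pos [429.8  -1.1 235.2] rot [-3.142  0.     0.773] F [ 0.  -0.  -1.1] open 0.609
[np.float64(0.0932), np.float64(-0.1397), np.float64(0.0002)] roll -0.767 dist 168
```

Request:
step_arm(
  increments=[
    {"slide": [0.093,-0.14,0],"roll": -0.767},
    {"slide": [0.093,-0.14,0],"roll": -0.767},
    {"slide": [0.093,-0.14,0],"roll": -0.767},
    {"slide": [0.093,-0.14,0],"roll": -0.767},
    {"slide": [0.093,-0.14,0],"roll": -0.767},
  ],
)

```text
t: 39.33
eef_pos: [398.7, 163.0, 235.4]
tcp_rot: [-3.142, 0.0, 1.534]
ft_force: [0.6, 1.2, -1.4]
opening: 0.61
grip_force: 30.0
```

Request:
step_arm(
  increments=[
    {"slide": [0,0,0.06],"roll": 0},
    {"slide": [0,0,0.12],"roll": 0},
    {"slide": [0,0,0.17],"roll": 0},
    {"slide": [0,0,0.2],"roll": 0},
    {"slide": [0,0,0.208],"roll": 0},
  ],
)

```text
t: 39.95
eef_pos: [398.1, 162.6, 26.1]
tcp_rot: [-3.139, 0.001, 1.531]
ft_force: [1.2, -0.5, 0.1]
opening: 0.611
grip_force: 30.0
```

Request:
step_arm(
  increments=[
    {"slide": [0,0,0.002],"roll": 0},
    {"slide": [0,0,0.002],"roll": 0},
    {"slide": [0,0,0.002],"roll": 0},
  ],
)

```text
t: 40.33
eef_pos: [398.6, 164.1, 26.4]
tcp_rot: [3.14, -0.0, 1.537]
ft_force: [-0.5, -0.7, -1.1]
opening: 0.607
grip_force: 30.0
```

Request:
step_arm(
  increments=[
    {"slide": [0,0,0.002],"roll": 0},
    {"slide": [0,0,0.003],"roll": 0},
    {"slide": [0,0,0.004],"roll": 0},
    {"slide": [0,0,0.004],"roll": 0},
  ],
)

```text
t: 40.83
eef_pos: [398.0, 164.0, 21.4]
tcp_rot: [-3.141, 0.0, 1.538]
ft_force: [-0.2, -0.2, -1.7]
opening: 0.609
grip_force: 30.0
```

Request:
step_arm(
  increments=[
    {"slide": [0,0,0.001],"roll": 0},
    {"slide": [0,0,0.002],"roll": 0},
    {"slide": [0,0,0.002],"roll": 0},
  ],
)

```text
t: 41.2
eef_pos: [398.1, 164.0, 20.2]
tcp_rot: [3.141, -0.0, 1.538]
ft_force: [-3.1, -1.3, 16.3]
opening: 0.609
grip_force: 30.0
```

Contact; release, retreat, look.

Request:
step_arm(
  increments=[
    {"slide": [0,0,-0.001],"roll": 0},
    {"slide": [0,0,-0.001],"roll": 0},
    {"slide": [0,0,-0.03],"roll": 0},
    {"slide": [0,0,-0.08],"roll": 0},
    {"slide": [0,0,-0.14],"roll": 0},
  ],
  fingers=0.75,
)

```text
t: 41.82
eef_pos: [397.6, 163.9, 160.5]
tcp_rot: [-3.14, 0.001, 1.538]
ft_force: [1.1, 1.0, -0.5]
opening: 0.749
grip_force: 0.0
```

Request:
step_arm(
  increments=[
    {"slide": [-0.16,0.03,-0.08],"roll": 0.77},
    {"slide": [-0.16,0.03,-0.08],"roll": 0.77},
    {"slide": [-0.16,0.03,-0.08],"roll": 0.77},
    {"slide": [-0.16,0.03,-0.08],"roll": 0.77},
    {"slide": [-0.16,0.03,-0.08],"roll": 0.77},
  ],
  fingers=1,
)

```text
t: 42.45
eef_pos: [422.6, 2.7, 239.4]
tcp_rot: [3.142, 0.0, 0.767]
ft_force: [-0.2, 0.9, 0.7]
opening: 0.999
grip_force: 0.0
```

```bash
python3 - <<'E'
from h import *
go((350,-210,250,0))
c=cam("top"); pistons(c); save(c,"t7",(100,100,420,300),2.4)
E
```

```text
t 42.45 pos [422.6   2.7 239.4] rot [3.142 0.    0.767] F [-0.2  0.9  0.7] open 0.999
[np.float64(-0.1999), np.float64(0.1028), np.float64(-0.0106)] roll 0.767 dist 225
piston? 307 [ 290. -271.   52.] [146. 147. 147.] ((290.0791015625, -271.0810241699219), 29.05670928955078)
piston? 314 [ 289. -433.   53.] [ 56. 100. 192.] ((288.6494445800781, -434.021484375), 29.007776260375977)
```

View pics/t7.png

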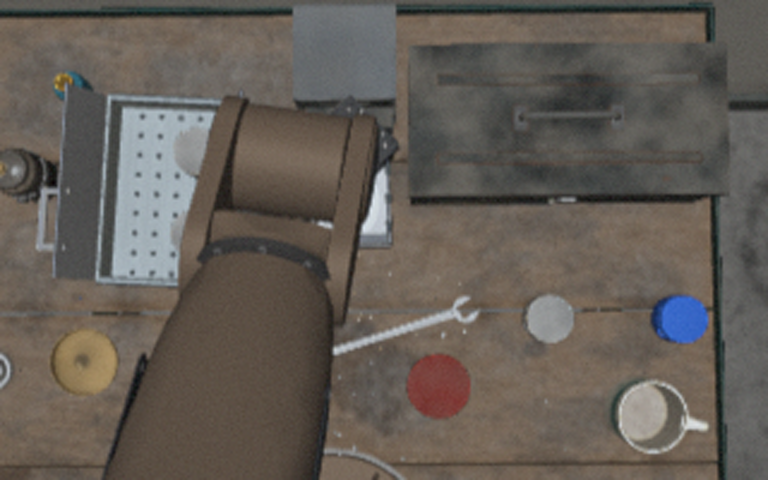

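The third piston is at (550,318), and two pale discs show in the bin beside the arm. Fetching the third one.

Request:
step_arm(
  increments=[
    {"slide": [-0.2,0.103,-0.01],"roll": 0.767},
    {"slide": [-0.2,0.103,-0.01],"roll": 0.767},
    {"slide": [-0.2,0.103,-0.01],"roll": 0.767},
    {"slide": [-0.2,0.103,-0.01],"roll": 0.767},
    {"slide": [-0.2,0.103,-0.01],"roll": 0.767},
  ],
)

```text
t: 43.12
eef_pos: [350.0, -211.0, 249.1]
tcp_rot: [-3.141, 0.001, 0.0]
ft_force: [1.0, -0.3, -0.8]
opening: 0.999
grip_force: 0.0
```

Request:
step_arm(
  increments=[
    {"slide": [-0.056,0.061,0],"roll": 0},
    {"slide": [-0.056,0.061,0],"roll": 0},
    {"slide": [-0.056,0.061,0.06],"roll": 0},
    {"slide": [-0.056,0.061,0.12],"roll": 0},
    {"slide": [-0.056,0.061,0.15],"roll": 0},
  ],
)

```text
t: 43.75
eef_pos: [294.4, -268.8, 97.1]
tcp_rot: [-3.139, 0.002, 0.007]
ft_force: [0.2, -0.5, 0.6]
opening: 1.001
grip_force: 0.0
```

```bash
python3 - <<'E'
from h import *
go((292.5,-271,14,0)); print(state()["joints"])
E
```

```text
t 43.75 pos [ 294.4 -268.8   97.1] rot [-3.139e+00  2.000e-03  7.000e-03] F [ 0.2 -0.5  0.6] open 1.001
[np.float64(-0.0019), np.float64(0.0022), np.float64(0.0831)] roll 0.007 dist 83
[-9.06200592e-01  3.77806817e-01  2.21494326e+00  6.24023227e-05
  5.52356203e-01  6.57197541e-01]
```

Request:
step_arm(
  increments=[
    {"slide": [-0.002,0.001,0.04],"roll": 0},
    {"slide": [-0.002,0.001,0.07],"roll": 0},
    {"slide": [-0.002,0.001,0.083],"roll": 0},
    {"slide": [-0.002,0.001,0.083],"roll": 0},
  ],
)

```text
t: 44.25
eef_pos: [292.7, -270.5, 15.7]
tcp_rot: [-3.139, 0.002, 0.006]
ft_force: [-0.1, 0.7, 0.0]
opening: 1.0
grip_force: 0.0
```

Request:
step_arm(
  increments=[
    {"slide": [0,0,0],"roll": 0},
    {"slide": [0,0,0],"roll": 0},
    {"slide": [0,0,0],"roll": 0},
    {"slide": [0,0,0],"roll": 0},
    {"slide": [0,0,0],"roll": 0},
  ],
  fingers=0.3,
)

```text
t: 44.88
eef_pos: [292.4, -271.9, 16.8]
tcp_rot: [3.141, -0.0, 0.001]
ft_force: [0.2, 1.9, 6.6]
opening: 0.606
grip_force: 30.0
```

Request:
step_arm(
  increments=[
    {"slide": [0,0,-0.03],"roll": 0},
    {"slide": [0,0,-0.08],"roll": 0},
    {"slide": [0,0,-0.14],"roll": 0},
    {"slide": [0,0,-0.19],"roll": 0},
    {"slide": [0,0,-0.22],"roll": 0},
  ],
)

```text
t: 45.5
eef_pos: [292.4, -272.0, 238.9]
tcp_rot: [3.139, -0.002, 0.001]
ft_force: [0.2, 0.0, -1.8]
opening: 0.613
grip_force: 30.0
```

```bash
python3 - <<'E'
from h import *
go((362,-200,235,0))
E
```

```text
t 45.5 pos [ 292.4 -272.   238.9] rot [ 3.139e+00 -2.000e-03  1.000e-03] F [ 0.2  0.  -1.8] open 0.613
[np.float64(0.0696), np.float64(-0.0719), np.float64(0.0039)] roll 0.001 dist 100
```

Request:
step_arm(
  increments=[
    {"slide": [0.07,-0.072,0],"roll": 0},
    {"slide": [0.07,-0.072,0],"roll": 0},
    {"slide": [0.07,-0.072,0],"roll": 0},
  ],
)

```text
t: 45.88
eef_pos: [363.2, -198.4, 236.4]
tcp_rot: [-3.141, 0.0, 0.004]
ft_force: [0.3, 0.6, -2.2]
opening: 0.61
grip_force: 30.0
```

Request:
step_arm(
  increments=[
    {"slide": [0.0675,-0.2,0],"roll": -0.77},
    {"slide": [0.0675,-0.2,0],"roll": -0.77},
    {"slide": [0.0675,-0.2,0],"roll": -0.77},
    {"slide": [0.0675,-0.2,0],"roll": -0.77},
    {"slide": [0.0675,-0.2,0],"roll": -0.77},
  ],
)

```text
t: 46.5
eef_pos: [429.6, 0.8, 236.2]
tcp_rot: [-3.141, 0.001, 0.774]
ft_force: [-0.7, -0.6, -2.0]
opening: 0.61
grip_force: 30.0
```

Request:
step_arm(
  increments=[
    {"slide": [0.176,-0.151,0],"roll": -0.77},
    {"slide": [0.176,-0.151,0],"roll": -0.77},
    {"slide": [0.176,-0.151,0],"roll": -0.77},
    {"slide": [0.176,-0.151,0],"roll": -0.77},
    {"slide": [0.176,-0.151,0],"roll": -0.77},
  ],
)

```text
t: 47.12
eef_pos: [451.0, 231.8, 236.0]
tcp_rot: [-3.141, 0.0, 1.543]
ft_force: [0.7, -0.2, -3.2]
opening: 0.614
grip_force: 30.0
```

```bash
python3 - <<'E'
from h import *
go((451,230,24,1.54))
E
```

```text
t 47.12 pos [451.  231.8 236. ] rot [-3.141  0.     1.543] F [ 0.7 -0.2 -3.2] open 0.614
[np.float64(-0.0018), np.float64(0.0), np.float64(0.212)] roll 0.003 dist 212
```

Request:
step_arm(
  increments=[
    {"slide": [-0.002,0,0.06],"roll": 0},
    {"slide": [-0.002,0,0.12],"roll": 0},
    {"slide": [-0.002,0,0.17],"roll": 0},
    {"slide": [-0.002,0,0.2],"roll": 0},
    {"slide": [-0.002,0,0.211],"roll": 0},
  ],
)

```text
t: 47.75
eef_pos: [450.5, 227.0, 24.2]
tcp_rot: [-3.139, 0.001, 1.536]
ft_force: [-0.4, 0.3, -1.0]
opening: 0.611
grip_force: 30.0
```

Request:
step_arm(
  increments=[
    {"slide": [0,0,0.001],"roll": 0},
    {"slide": [0,0,0.002],"roll": 0},
    {"slide": [0,0,0.003],"roll": 0},
    {"slide": [0,0,0.003],"roll": 0},
  ],
)

```text
t: 48.25
eef_pos: [450.9, 229.2, 23.1]
tcp_rot: [3.141, -0.0, 1.541]
ft_force: [-0.3, 0.6, -1.8]
opening: 0.612
grip_force: 30.0
```

Request:
step_arm(
  increments=[
    {"slide": [0,0,0.001],"roll": 0},
    {"slide": [0,0,0.002],"roll": 0},
    {"slide": [0,0,0.003],"roll": 0},
    {"slide": [0,0,0.003],"roll": 0},
  ],
)

```text
t: 48.75
eef_pos: [450.8, 229.2, 20.8]
tcp_rot: [3.141, -0.0, 1.541]
ft_force: [-3.4, -1.8, 19.6]
opening: 0.608
grip_force: 30.0
```

Request:
step_arm(
  increments=[
    {"slide": [0,0,-0.001],"roll": 0},
    {"slide": [0,0,-0.001],"roll": 0},
    {"slide": [0,0,-0.03],"roll": 0},
    {"slide": [0,0,-0.08],"roll": 0},
    {"slide": [0,0,-0.14],"roll": 0},
  ],
  fingers=0.75,
)

```text
t: 49.38
eef_pos: [450.3, 228.9, 160.3]
tcp_rot: [-3.14, 0.001, 1.541]
ft_force: [0.2, 0.2, -1.0]
opening: 0.753
grip_force: 0.0
```

Request:
step_arm(
  increments=[
    {"slide": [-0.21,-0.03,-0.12],"roll": 0.77},
    {"slide": [-0.21,-0.03,-0.12],"roll": 0.77},
    {"slide": [-0.21,-0.03,-0.12],"roll": 0.77},
    {"slide": [-0.21,-0.03,-0.12],"roll": 0.77},
    {"slide": [-0.21,-0.03,-0.12],"roll": 0.77},
  ],
)

```text
t: 50.0
eef_pos: [414.7, 17.8, 281.1]
tcp_rot: [3.139, -0.002, 0.764]
ft_force: [0.6, 0.4, -0.6]
opening: 0.752
grip_force: 0.0
```

Request:
step_arm(
  increments=[
    {"slide": [-0.2,0.19,0],"roll": 0},
    {"slide": [-0.2,0.19,0],"roll": 0},
    {"slide": [-0.2,0.19,0],"roll": 0},
    {"slide": [-0.2,0.19,0],"roll": 0},
    {"slide": [-0.2,0.19,0],"roll": 0},
  ],
)

```text
t: 50.62
eef_pos: [403.3, -257.6, 278.4]
tcp_rot: [-3.14, 0.0, 0.77]
ft_force: [0.1, -0.1, -0.7]
opening: 0.749
grip_force: 0.0
```

```bash
python3 - <<'E'
from h import *
np.set_printoptions(precision=1,suppress=True)
go()
c=cam("top"); save(c,"t8",(130,125,280,235),5); pistons(c); P=cloud(c)
q=P[(P[...,0]>340)&(P[...,0]<570)&(P[...,1]>55)&(P[...,1]<340)&(P[...,2]>125)]
for a in (q[q[:,1]<196],q[q[:,1]>196]): print("flap",len(a),np.percentile(a,[5,50,95],axis=0))
g=P[(P[...,0]>380)&(P[...,0]<490)&(P[...,1]>-70)&(P[...,1]<80)]; print("guard z",np.histogram(g[:,2],[-20,30,50,70,85,92,98,104,120,200])[0])
m=((P[...,0]>345)&(P[...,0]<555)&(P[...,1]>125)&(P[...,1]<270)&(P[...,2]>48)&(P[...,2]<63)).astype(np.uint8)
k,l,st,ce=cv2.connectedComponentsWithStats(cv2.erode(m,np.ones((3,3))))
for i in range(1,k):
    if st[i,4]>40: print(st[i,4],P[l==i].mean(0),P[l==i].std(0))
E
```

```text
t 50.62 pos [ 403.3 -257.6  278.4] rot [-3.1  0.   0.8] F [ 0.1 -0.1 -0.7] open 0.749
piston? 315 [ 289. -433.   52.] [ 55.  99. 191.] ((288.1025390625, -434.02825927734375), 29.49186897277832)
flap 269 [[359.3  67.4 126. ]
 [461.9  96.4 133.7]
 [534.5 106.6 147.7]]
flap 423 [[354.4 291.8 125.9]
 [451.3 299.1 134.9]
 [553.4 307.2 142.6]]
guard z [332 134   4   0  17 761 578  11  76]
184 [497.2 161.7  55.7] [12.7 12.6  2.8]
199 [447.  241.8  55.7] [13.2 13.   2.7]
215 [397.9 163.   56.1] [12.3 13.5  2.6]
```

View pics/t8.png

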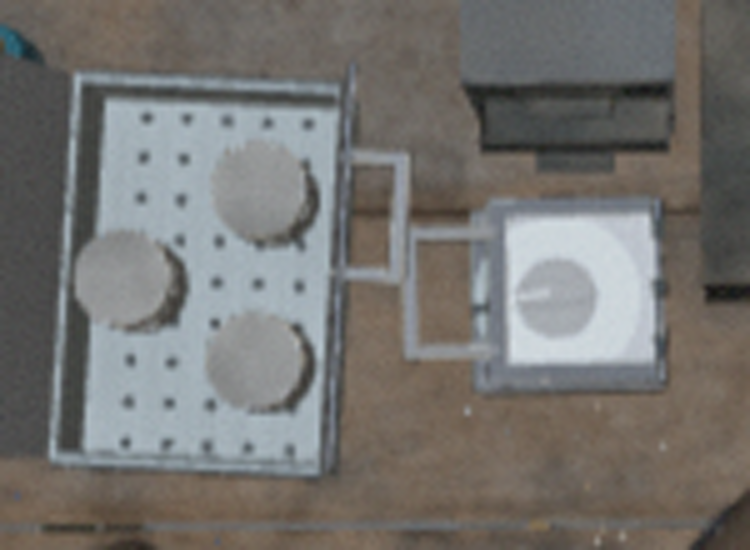

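All three pistons stand in the bin, at (262,195), (125,280) and (257,360), with their tops level at 56 mm. Both flaps are open, the guard is shut and the pointer still points at the tab. Handing in.

```bash
python3 -c "
from h import *
print(env.job_done())"
```

```text
the job is handed in; nothing more can be done
None
```

I handed the job in at about 51 s of robot time, with no verdict returned; in the last picture the dial was on its mark under the shut guard, both flaps were open and all three pistons stood upright in the bin.

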